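# Hang the spanner in the gap on the rack and lock it with its R-clip

## Robot

A 7-joint arm with a two-finger parallel gripper is mounted at the origin on the work surface. World frame = base frame: x ahead of the robot, y to its left, z up, the work surface at z = 0. Lengths are in m, angles in degrees, forces in N, time in s.
With the tool pointing down it reaches from about 0.425 to 0.875 m from the base axis. Payload 4.7 kg.
Tool frame: the origin (TCP) lies at the centre of the arm's flange, where the gripper is bolted on; the fingertips stand 182 mm ahead of it and the grasp point (between the pads) lies 164 mm ahead of it; z points along the fingers, x is the direction in which the jaws open and shut, and the axes are right-handed (so a half turn about z gives the same grasp; the last joint's range is limited). The gripper opens to 87 mm and grips with 3 to 60 N. Pads are 19 mm wide; open, the fingers measure 117 mm over their backs; the gripper's body (75 mm by 190 mm) begins 51 mm behind the grasp point.
Start: joints at [-70.411, 18.392, -4.016, 83.108, 1.295, 78.541, -3.26], TCP at [0.209, 0.615, 0.405] pointing down, gripper open.
Joint ranges: [-163.93, 163.93], [-17.29, 119.83], [-79.2, 71.16], [3.27, 140.29], [-89.18, 269.18], [5.43, 117.66], [-154.24, 154.24]. Speed limits (degrees/s): [147.25, 147.25, 180, 180, 180, 180, 180].

## Interface

Orientations are given as [roll, pitch, yaw] about the fixed x, y, z axes, in that order (R = Rz(yaw) Ry(pitch) Rx(roll)).
In Python, from cell import env gives the robot as it stands. The module is installed in compiled form; this text tells all that it offers.
- The arm moves only by the tool carry_out, never from a script. Its argument "increments" is a list of rows, each a list of 5 numbers: the shift along the world's x, y, z in m, then the turn about the world's z in degrees, then the gripper's target within -1 to 1 (shut at 1, half-way at 0, fully open at -1). In form: [[dx, dy, dz, spin, jaw], ...]. A call has 1 to 20 rows; each row is the pose to reach, as a shift and turn from the pose commanded when the call began; what a row does not reach only later rows make up. A row lasts 1/10 s, in which the tool goes at most 50 mm and 8.59 degrees, less where a joint would pass 70% of its speed; a pose out of reach is approached as far as the arm can. A call with a gripper value outside its range is refused whole. The fingers move at their own pace and stop on an object; "grip_force" is the grip in N (left out, the last holds). Time passes only in rows, so rows that repeat a pose let the fingers close. It gives the time, the measured TCP pose, the force and the opening at its end, in the units of the state.
- env.get_obs(): the state, without advancing time (a new reading comes with each control period).
- env.read_camera(name): name is "side" or "top" or "wrist"; returns (picture, depth): 400x640x3 uint8, red, green, blue; 400x640 float32, m along the optical axis (not along the pixel's ray), 0 where there is no reading.
- env.get_calibration(name): a dict with "K" (3x3 intrinsics, pixels), "camera_from_world" (4x4, takes a point from world to camera coordinates); the wrist camera has in their place "T_tool_cam" (4x4, takes a point from camera to tool coordinates, whose origin is the TCP and whose axes are the tool frame's). Camera axes: x right, y down, z forward; pixel columns grow to the right and rows downward; lengths in m; the calibration is good to about 2 mm. A picture is of the moment at which its call begins: read the wrist's pose just before it. get_calibration takes no time and is no camera call.
- env.sign_off(): hands the job in, once; it reports no verdict.
The state is a dict: "time_s": time; "qpos": joint angles; "joint_velocities": joint speeds; "effort": joint torques, N m; "tool_pos": TCP position; "tool_rot": TCP orientation; "force": force on the tool from outside, world axes, zero at the start; "wrist_torque": the same for the moment, N m; "grip_width": finger opening in m.
Only numpy, scipy, OpenCV 4.12 (cv2) and the standard library are available. Lean on these libraries where they do the work, as an engineer would, in place of code of your own. Each camera call takes 0.05 s, during which the arm holds its last target.

## Task

Hang the loose spanner by its closed eye on the bare pin of the sloping rack, lying flat on the board with its jaw end straight down the slope, without disturbing the tools that hang there. Then lock it in: push the R-clip's straight leg up or down the slope through the pin's cross-hole, the clip flat to the board, until its bent leg has snapped over the pin and the clip is fully home, and let go.

Things in the scene. Friction and masses are not known exactly. Their poses are not given: they have to be found in the camera images.
- rack: Grey sloping tool board fixed on the table, 330 wide, 320 long, its face 28 deg (0.489 rad) from horizontal, low edge (20 mm up) towards the robot, high edge 170 mm up. Origin on the table under its middle; x level towards the high side, y along the width, z up. Five pins stand square out of it in a row, 64 mm apart, 220 mm up the slope; one (2nd, 3rd or 4th) is bare, four hold locked tools.
- pin_foot (a point): Foot of the bare pin, on its axis at the board's face. x points up the slope, y along the board's width, z along the pin out of the board (28 deg from vertical). Steel post, diameter 22, length 31 mm. Neighbouring tools' axes are 64 mm to either side, heads up to 46 mm wide; the clips on their pins stand 20 mm out of the board, loops uphill and 27 mm towards -y.
- pin_hole (a point): Middle of the bare pin's cross-hole, on the pin's axis 17 mm out from the board; axes as pin_foot. The hole is 10 mm wide by 10 mm high (12 to 22 mm out from the board) and runs right through the pin up and down the slope (along x).
- spanner_grip (a point): Loose steel spanner lying flat on the table, 10 mm thick, 213 mm long, 0.2 to 0.33 kg: middle of its straight handle (18 mm wide), 5 mm above its underside, balance point 10 to 15 mm nearer the jaw. x points along the handle to the closed eye, z up out of its flat face. The handle is clear for 50 mm either way. The other end is an open jaw 42 mm wide.
- spanner_eye (a point): Centre of the spanner's closed eye, half-way through the thickness, 80 mm from spanner_grip along its x: hole 30 mm, outside 46 mm. Axes as spanner_grip.
- spanner_jaw (a point): Middle of the spanner's open jaw, 98 mm from spanner_grip along its -x.
- clip_grip (a point): Loose R-clip of 6 mm steel wire lying flat on the table (6 mm thick, 87 mm long, 65 g): middle of its closed loop end, 3 mm above its underside. The loop has two straight parallel sides, 30 mm over the outside in y, 18 mm long in x: grip there. x points the way the straight leg points, z up out of the flat side. The straight leg runs along x at y = -12 mm.
- clip_seat (a point): Point of the straight leg's axis (x 41, y -12 mm from clip_grip, axes as clip_grip) that sits in the middle of the cross-hole when the clip is home. The bent leg, on the leg's +y side, leaves the loop at x 9, y 12 mm, bulges round the pin's place here, dips to a 4 mm gap at x 54 mm and flares out. It is sprung (1 Nm/rad) and gives way outwards; snapping over the pin takes about 5 to 10 N.
- clip_tip (a point): Round tip of the straight leg, 69 mm along x and -12 mm in y from clip_grip.
- hammer_hung_end (a point): Hammer, a bystander tool (22 mm thick, up to 46 mm wide). Hangs on the sloping rack beside the free pin or further along; the listed point is the middle of its lower end, 175 mm from its eye's centre. Leave where it is.
- pry_hung_end (a point): Pry bar, a bystander tool (10 mm thick, up to 46 mm wide). Hangs on the sloping rack beside the free pin or further along; the listed point is the middle of its lower end, 175 mm from its eye's centre. Leave where it is.
- spanner_hung_end (a point): Wide spanner, a bystander tool (10 mm thick, up to 46 mm wide). Hangs on the sloping rack beside the free pin or further along; the listed point is the middle of its lower end, 175 mm from its eye's centre. Leave where it is.
- scraper_hung_end (a point): Scraper, a bystander tool (10 mm thick, up to 46 mm wide). Hangs on the sloping rack beside the free pin or further along; the listed point is the middle of its lower end, 175 mm from its eye's centre. Leave where it is.
Mind the look-alikes: they are no part of the job. Leave any green look-alike of the part that bears spanner_grip alone.

How it is judged (in metres and radians):
On the way, in this order (a step that is already met when the one before it is completed fails the run):
1. the spanner hangs by its eye on the bare pin, flat on the board, jaw down the slope, and is let go (x of spanner_eye in the frame of pin_foot between -0.009 and 0.009 m and y of spanner_eye in the frame of pin_foot between -0.009 and 0.009 m and z of spanner_eye in the frame of pin_foot between 0 and 0.011 m and y of spanner_jaw in the frame of pin_foot between -0.035 and 0.035 m and x of spanner_jaw in the frame of pin_foot below -0.12 m and contact force between spanner and the fingers below 0.1 N), for 0.2 s.
2. the clip's straight leg is through the cross-hole and the bent leg has snapped over the pin (distance between clip_seat and pin_hole below 0.008 m and angle between the x axis of clip_grip and the x axis of pin_hole, either way round below 0.4 rad and angle between the z axis of clip_grip and the z axis of pin_hole, either way round below 0.5 rad), for 0.2 s.
At the end, for the whole second after the job is handed in: Spanner at rest on the pin: eye centre within 9 mm of its axis each way, under 11 mm off the board; jaw downhill, under 35 mm sideways. Clip at rest: clip_seat within 8 mm of pin_hole, leg within 0.4 rad of the hole, flat within 0.5 rad of the board. Both let go (all of step 1 and all of step 2 and linear speed of each of spanner, clip below 0.03 m/s and contact force between clip and the fingers below 0.1 N); the robot touches nothing.
It fails at once if the hammer hanging on the rack is pushed aside (its lower end moves by more than 15 mm) (distance of hammer_hung_end from where it was at the start of the episode above 0.015 m).
It fails at once if the pry bar hanging on the rack is pushed aside (its lower end moves by more than 15 mm) (distance of pry_hung_end from where it was at the start of the episode above 0.015 m).
It fails at once if the wide spanner hanging on the rack is pushed aside (its lower end moves by more than 15 mm) (distance of spanner_hung_end from where it was at the start of the episode above 0.015 m).
It fails at once if the scraper hanging on the rack is pushed aside (its lower end moves by more than 15 mm) (distance of scraper_hung_end from where it was at the start of the episode above 0.015 m).
It also fails if it takes over 61 s, if anything falls off the work surface, if the arm or the gripper's body presses on something with over 40 N, if the wrist force passes 120 N, or if a joint passes its speed limit or range.

## Working session

There is one attempt and no reset: what is moved stays moved. The work goes in short steps, Python scripts to look and compute and a tool call to move; the robot and the scene stay as the last step left them, time stands still between calls to the robot, and variables do not carry over. Pictures are saved under pics/ and viewed, and the job is handed in when it is done.

Besides the shell and the picture viewer there is one more tool, called after ">>>" in YAML: its name, and indented under it one key for each argument. carry_out: Moves the arm, as the interface text tells. Its arguments: {"type":"object","properties":{"increments":{"type":"array"},"grip_force":{"type":"number"}},"required":["increments"]}

```bash
mkdir -p pics; cat > h.py <<'E'
from cell import env
import numpy as np, cv2
from scipy.spatial.transform import Rotation as R
def cam(name):
    o=env.get_obs(); p,d=env.read_camera(name); c=env.get_calibration(name)
    K=np.array(c["K"])
    if name=="wrist":
        T=np.eye(4);T[:3,:3]=R.from_euler('xyz',o["tool_rot"],degrees=True).as_matrix();T[:3,3]=o["tool_pos"]
        W=T@np.array(c["T_tool_cam"])
    else: W=np.linalg.inv(np.array(c["camera_from_world"]))
    return p,d,K,W
def save(n,name):
    p,d,K,W=cam(name); cv2.imwrite(f'pics/{n}.png',p[:,:,::-1]); np.savez(f'pics/{n}.npz',p=p,d=d,K=K,W=W)
def load(n):
    z=np.load(f'pics/{n}.npz'); return z['p'],z['d'],z['K'],z['W']
def pts(n,uv,z=None):
    p,d,K,W=load(n); out=[]
    for u,v in uv:
        r=np.linalg.inv(K)@[u,v,1]
        if z is None:
            dd=d[int(round(v)),int(round(u))]; X=W@np.r_[r*dd,1]
        else:
            w=W[:3,:3]@r; X=W[:3,3]+w*(z-W[2,3])/w[2]
        out.append(np.round(X[:3],4))
    return np.array(out)
def proj(n,P):
    p,d,K,W=load(n); q=np.linalg.inv(W)@np.r_[P,1]; q=K@q[:3]; return q[:2]/q[2]
def crop(n,u0,v0,u1,v1,s,name):
    p=load(n)[0]; cv2.imwrite(f'pics/{name}.png',cv2.resize(p[v0:v1,u0:u1,::-1],None,fx=s,fy=s,interpolation=cv2.INTER_CUBIC))
E
python3 -c "
from h import *
o=env.get_obs();print(o)
for c in ['top','side','wrist']:save(c+'0',c); print(c,load(c+'0')[2].round(1).tolist(),load(c+'0')[3].round(3).tolist())
"
```

```text
{'time_s': 0.0, 'qpos': array([-70.40962469,  18.43912672,  -4.01715307,  83.17605352,
         1.29500206,  78.53872596,  -3.26079698]), 'joint_velocities': array([ 0.0076456 , -0.13944833, -0.05555608,  0.03408901, -0.06891599,
        0.03460513,  0.02322711]), 'effort': array([-8.50683500e-05, -4.91277266e+01, -4.03877953e-01, -3.12524557e+01,
       -6.39783195e-02,  4.38311999e-02,  1.76490903e-04]), 'tool_pos': array([0.20923414, 0.61518586, 0.40365054]), 'tool_rot': array([1.79994804e+02, 1.08656658e-01, 7.12201372e+01]), 'force': array([0.04741589, 0.38056134, 0.90740083]), 'wrist_torque': array([-0.0422753 , -0.06892142,  0.01567395]), 'grip_width': 0.08711886988902466}
top [[501.4, 0.0, 320.7], [0.0, 501.4, 205.2], [0.0, 0.0, 1.0]] [[-0.021, -0.975, 0.221, 0.22], [-1.0, 0.022, 0.001, -0.081], [-0.006, -0.221, -0.975, 1.245], [0.0, 0.0, 0.0, 1.0]]
side [[382.6, 0.0, 324.4], [0.0, 382.6, 200.6], [0.0, 0.0, 1.0]] [[0.906, -0.222, 0.36, 0.096], [-0.423, -0.472, 0.773, -0.828], [-0.002, -0.853, -0.522, 0.59], [0.0, 0.0, 0.0, 1.0]]
wrist [[310.0, 0.0, 316.9], [0.0, 310.0, 197.8], [0.0, 0.0, 1.0]] [[0.322, 0.912, 0.256, 0.139], [0.947, -0.31, -0.089, 0.639], [-0.002, 0.271, -0.963, 0.384], [0.0, 0.0, 0.0, 1.0]]
```

View pics/top0.png

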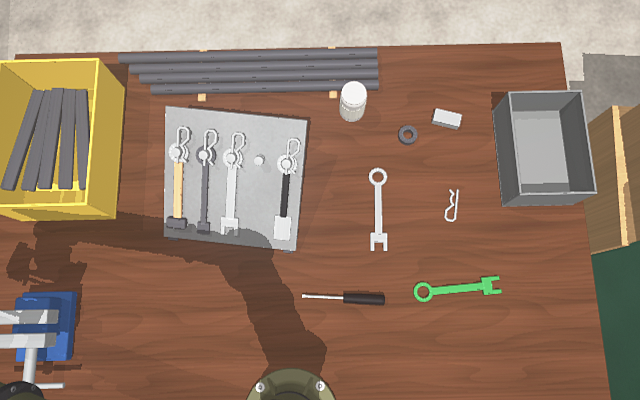

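View pics/side0.png

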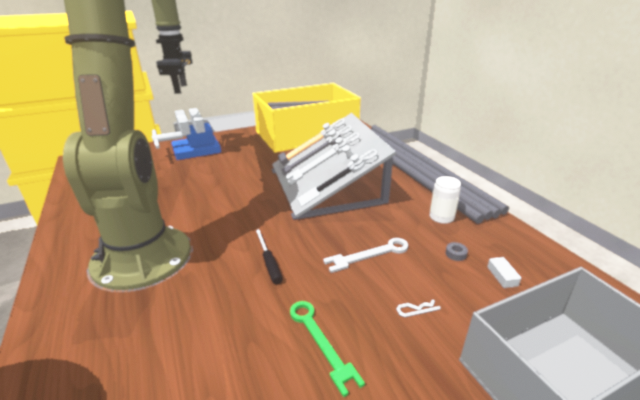

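View pics/wrist0.png

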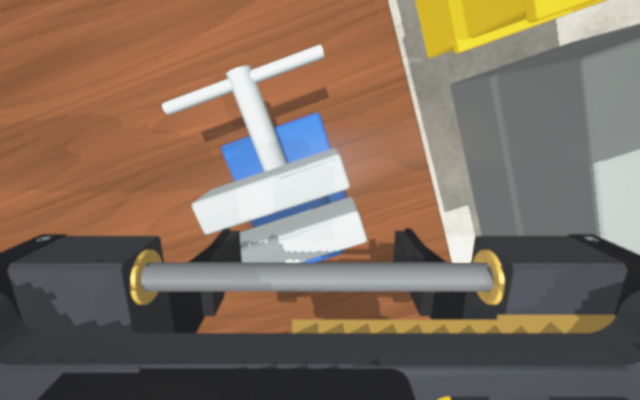

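```bash
python3 -c "
from h import *
crop('top0',155,100,315,255,5,'c1'); crop('top0',350,150,480,260,6,'c2')
"
```

```text
(no output)
```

View pics/c1.png

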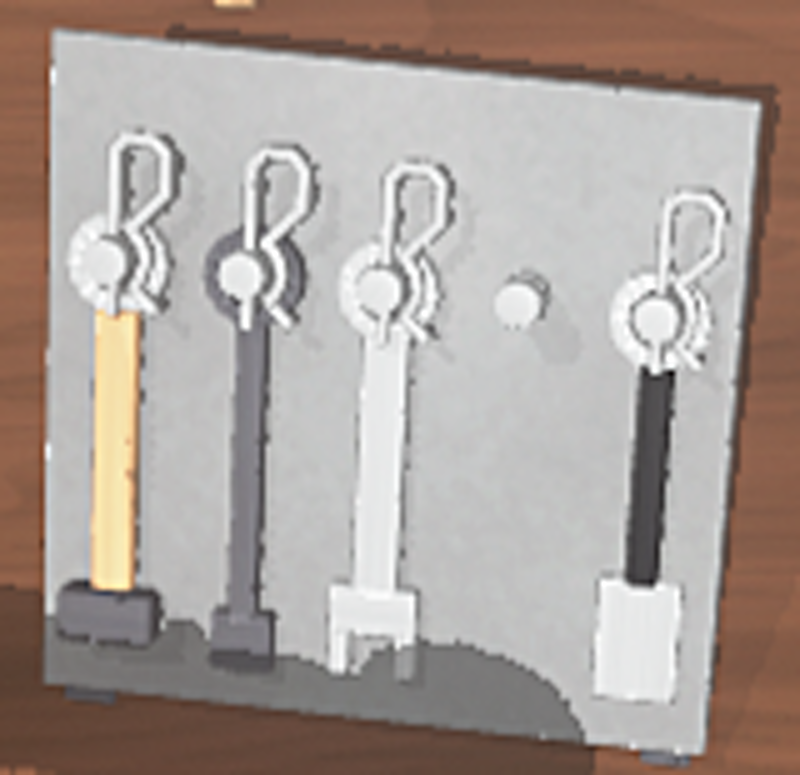

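View pics/c2.png

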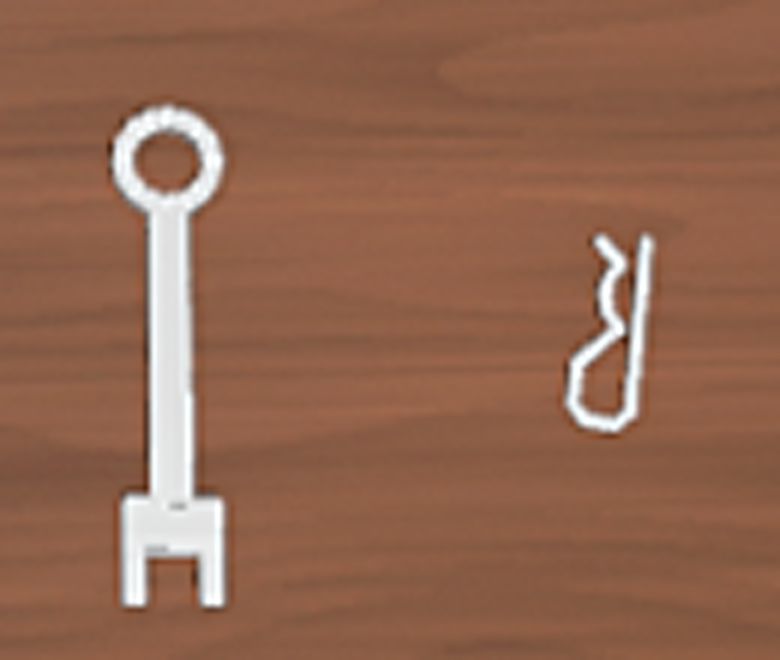

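```bash
python3 -c "
from h import *
p,d,K,W=load('top0')
f=lambda L:[(155+u/5,100+v/5) for u,v in L]
g=lambda L:[(350+u/6,150+v/6) for u,v in L]
# board plane from patch
b=[]
for u in range(254,276):
  for v in range(180,215):
    b.append(pts('top0',[(u,v)])[0])
b=np.array(b);c=b.mean(0);n=np.linalg.svd(b-c)[2][2];n*=np.sign(n[2]);print('plane',c,n,np.degrees(np.arccos(n[2])), np.degrees(np.arctan2(-n[1],-n[0])), 'resid',np.abs((b-c)@n).max())
for u,v in f([(53,30),(760,103),(45,685),(703,752)])+f([(518,305),(108,262),(242,273),(382,290),(658,318)]):
  r=W[:3,:3]@(np.linalg.inv(K)@[u,v,1]); 
  for h in (0,.031):
    cc=c+n*h; t=((cc-W[:3,3])@n)/(r@n); print(np.round(W[:3,3]+t*r,4),end=' ')
  print(pts('top0',[(u,v)])[0])
print('spanner eye',pts('top0',g([(168,160)]),.01),'jaw ends',pts('top0',g([(134,605),(212,605),(124,495),(222,495)]),.01), 'handle', pts('top0',g([(168,225),(172,490)]),.01))
print('spdepth',pts('top0',g([(170,350)])))
print('clip tip',pts('top0',g([(649,236)]),.006),'leg/loop',pts('top0',g([(631,400),(568,400),(600,428),(634,330)]),.006))
"
```

```text
plane [0.50668403 0.05433948 0.08417338] [-0.00898564  0.99219723  0.124354  ] 82.85654836740443 -89.48112616390537 resid 0.025245741233689147
[ 0.1911 -0.1021  1.3098] [ 0.2618 -0.0507  1.1536] [0.7063 0.2729 0.1715]
[ 0.2721 -0.0776  1.1196] [ 0.1464 -0.0857  1.4246] [ 0.7326 -0.0478  0.0019]
[ 0.209  -0.1023  1.3123] [ 0.2363 -0.0504  1.1499] [0.4294 0.316  0.0023]
[ 0.2442 -0.0714  1.0686] [ 0.1862 -0.0945  1.4975] [ 0.3889 -0.0139 -0.0023]
[-4.9959 -2.156  17.3224] [  7.6582   2.878  -21.6791] [0.5756 0.0604 0.1503]
[ 0.1944 -0.1034  1.3198] [ 0.2572 -0.0489  1.1392] [0.5995 0.2481 0.1537]
[ 0.1826 -0.108   1.3559] [ 0.2741 -0.0423  1.0878] [0.5932 0.1868 0.1525]
[ 0.1461 -0.1224  1.4686] [ 0.3261 -0.0217  0.9271] [0.5837 0.1225 0.1519]
[ 0.2913 -0.0651  1.0217] [ 0.1191 -0.1034  1.5643] [ 0.568  -0.0035  0.1499]
spanner eye [[ 0.572  -0.2273  0.01  ]] jaw ends [[ 0.3819 -0.2044  0.01  ]
 [ 0.3812 -0.2365  0.01  ]
 [ 0.4279 -0.2022  0.01  ]
 [ 0.427  -0.2429  0.01  ]] handle [[ 0.5434 -0.2259  0.01  ]
 [ 0.4296 -0.2223  0.01  ]]
spdepth [[ 0.4885 -0.2239  0.013 ]]
clip tip [[ 0.535  -0.4303  0.006 ]] leg/loop [[ 0.4642 -0.4169  0.006 ]
 [ 0.4648 -0.3905  0.006 ]
 [ 0.4525 -0.403   0.006 ]
 [ 0.4942 -0.4206  0.006 ]]
```

```bash
python3 -c "
from h import *
p,d,K,W=load('top0')
m=np.zeros(d.shape,bool)
for a in [(254,125,275,150),(254,175,275,215),(190,115,240,124),(285,125,298,130),(216,170,222,205),(188,170,193,205)]: m[a[1]:a[3],a[0]:a[2]]=1
m&=d>0
v,u=np.nonzero(m); X=(np.linalg.inv(K)@np.stack([u,v,np.ones_like(u)]))*d[v,u]; X=(W[:3,:3]@X).T+W[:3,3]
k=np.ones(len(X),bool)
for i in range(10):
  A=np.c_[X[k,:2],np.ones(k.sum())]; s=np.linalg.lstsq(A,X[k,2],rcond=None)[0]; r=X[:,2]-np.c_[X[:,:2],np.ones(len(X))]@s; k=np.abs(r)<max(.004,2*np.std(r[k])*.8)
n=np.r_[-s[0],-s[1],1];n/=np.linalg.norm(n);print(k.mean(),r[k].std(),n,np.degrees(np.arccos(n[2])),np.degrees(np.arctan2(-n[1],-n[0])))
c=X[k].mean(0);np.savez('plane.npz',c=c,n=n)
f=lambda L:[(155+u/5,100+v/5) for u,v in L]
for u,v in f([(53,30),(760,103),(45,685),(703,752)])+f([(518,305),(108,262),(242,273),(382,290),(658,318)]):
  rr=W[:3,:3]@(np.linalg.inv(K)@[u,v,1]); 
  for h in (0,.031):
    cc=c+n*h; t=((cc-W[:3,3])@n)/(rr@n); print(np.round(W[:3,3]+t*rr,4),end=' ')
  print()
"
```

```text
0.8870682019486271 0.0019323736948529382 [-0.46466854  0.06129616  0.88336059] 27.9495552722661 -7.514711708391356
[0.7066 0.2731 0.1709] [0.6935 0.2636 0.1998] 
[ 0.6631 -0.0523  0.1706] [ 0.6512 -0.0531  0.1995] 
[0.4263 0.3101 0.0209] [0.4207 0.2995 0.0538] 
[ 0.3856 -0.0152  0.0221] [ 0.3811 -0.017   0.055 ] 
[0.585  0.0642 0.1214] [0.5751 0.0603 0.1517] 
[0.6107 0.2578 0.1215] [0.6002 0.2487 0.1517] 
[0.6035 0.1942 0.1222] [0.5932 0.1868 0.1524] 
[0.5938 0.1282 0.1216] [0.5837 0.1225 0.1518] 
[ 0.5769 -0.0016  0.1218] [ 0.5673 -0.0037  0.152 ]
```

>>> carry_out:
  increments:
    - [0.29,-0.2,0.0,17,-1]
    - [0.29,-0.2,0.0,17,-1]
    - [0.29,-0.2,0.0,17,-1]
    - [0.29,-0.2,0.0,17,-1]
    - [0.29,-0.2,0.0,17,-1]
    - [0.29,-0.2,0.0,17,-1]
    - [0.29,-0.2,0.0,17,-1]
    - [0.29,-0.2,0.0,17,-1]
    - [0.285,-0.84,-0.03,17,-1]
    - [0.285,-0.84,-0.03,17,-1]
    - [0.285,-0.84,-0.03,17,-1]
    - [0.285,-0.84,-0.03,17,-1]
    - [0.285,-0.84,-0.03,17,-1]
    - [0.285,-0.84,-0.03,17,-1]
    - [0.285,-0.84,-0.03,17,-1]
    - [0.285,-0.84,-0.03,17,-1]
    - [0.285,-0.84,-0.03,17,-1]
    - [0.285,-0.84,-0.03,17,-1]
    - [0.285,-0.84,-0.03,17,-1]
    - [0.285,-0.84,-0.03,17,-1]

```text
time_s: 2.15
tool_pos: [0.4941, -0.1856, 0.3767]
tool_rot: [180.0, -0.0, 88.2]
force: [1.4, -0.2, -0.1]
grip_width: 0.0868
```

>>> carry_out:
  increments:
    - [0,-0.04,0,0,-1]
    - [0,-0.04,0,0,-1]
    - [0,-0.04,0,0,-1]

```text
time_s: 2.45
tool_pos: [0.4943, -0.2246, 0.3764]
tool_rot: [-180.0, -0.0, 88.1]
force: [-0.1, 0.6, -0.8]
grip_width: 0.0872
```

```bash
python3 -c "
from h import *
print(env.get_obs()['tool_pos']);save('w1','wrist')
for P in [(.492,-.2247,.01),(.572,-.2273,.01)]: print(proj('w1',P))
"
```

```text
[ 0.49428959 -0.22456386  0.37637414]
[317.02047196 176.71602194]
[317.09674295 241.70305737]
```

View pics/w1.png

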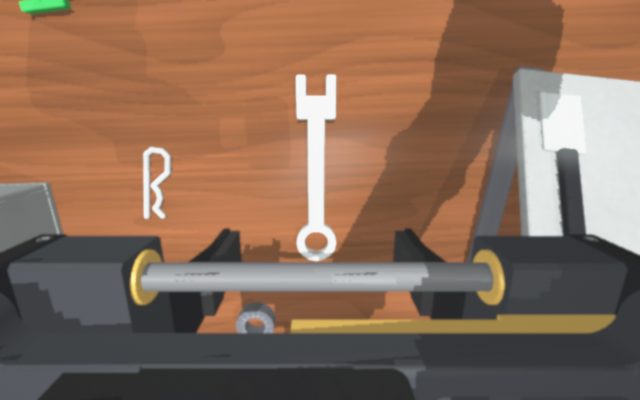

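>>> carry_out:
  increments:
    - [-0.001,0,-0.15,0,-1]
    - [-0.001,0,-0.15,0,-1]
    - [-0.001,0,-0.15,0,-1]
    - [-0.001,0,-0.15,0,-1]
    - [-0.001,0,-0.191,0,-1]
    - [-0.001,0,-0.191,0,-1]
    - [-0.001,0,-0.191,0,-1]
    - [-0.001,0,-0.191,0,-1]
    - [-0.001,0,-0.191,0,0.4]
    - [-0.001,0,-0.191,0,1]
    - [-0.001,0,-0.191,0,1]
    - [-0.001,0,-0.191,0,1]
    - [-0.001,0,-0.191,0,1]
    - [-0.001,0,-0.191,0,1]
    - [-0.001,0,-0.191,0,1]
  grip_force: 20

```text
time_s: 4.0
tool_pos: [0.4936, -0.2239, 0.1856]
tool_rot: [-180.0, -0.0, 88.2]
force: [0.9, -0.7, -1.0]
grip_width: 0.0389
```

>>> carry_out:
  increments:
    - [0,0,-0.001,0,1]
    - [0,0,-0.001,0,1]
    - [0,0,-0.001,0,1]
    - [0,0,-0.001,0,1]
    - [0,0,-0.001,0,1]
    - [0,0,-0.001,0,1]

```text
time_s: 4.6
tool_pos: [0.4935, -0.224, 0.1846]
tool_rot: [-180.0, -0.0, 88.2]
force: [-0.5, -0.4, -0.8]
grip_width: 0.0182
```

>>> carry_out:
  increments:
    - [0,0,0.195,0,1]
    - [0,0,0.195,0,1]
    - [0,0,0.195,0,1]
    - [0,0,0.195,0,1]
    - [0,0,0.195,0,1]
    - [-0.012,0.296,0.195,-5.65,1]
    - [-0.012,0.296,0.195,-5.65,1]
    - [-0.012,0.296,0.195,-5.65,1]
    - [-0.012,0.296,0.195,-5.65,1]
    - [-0.012,0.296,0.195,-5.65,1]
    - [-0.012,0.296,0.195,-5.65,1]
    - [-0.012,0.296,0.195,-5.65,1]
    - [-0.012,0.296,0.195,-5.65,1]

```text
time_s: 5.9
tool_pos: [0.4809, 0.0733, 0.3782]
tool_rot: [-179.9, 0.1, 82.8]
force: [-0.5, -1.5, -3.3]
grip_width: 0.0179
```

```bash
python3 -c "
from h import *
print(env.get_obs()['tool_pos']);save('w2','wrist');save('t2','top');save('s2','side')
for P in [(.5754,.06,.152)]: print(proj('w2',P))
crop('s2',200,80,440,260,3,'s2c')
"
```

```text
[0.48091339 0.07334962 0.37819587]
[316.26625577 335.17574612]
```

View pics/w2.png

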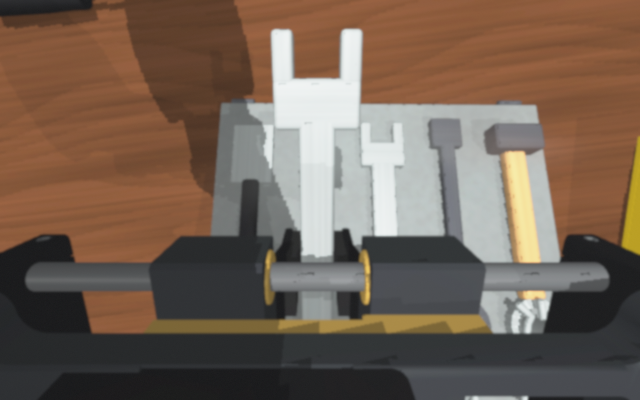

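View pics/s2c.png

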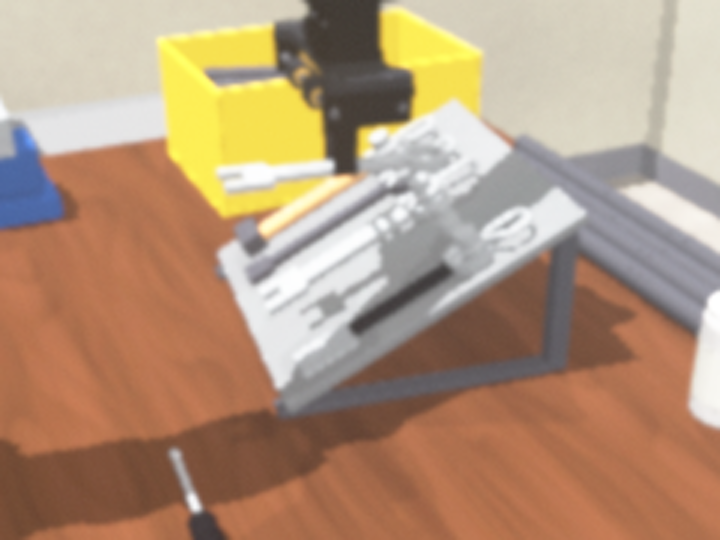

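>>> carry_out:
  increments:
    - [-0.003,-0.001,-0.04,-0.2,1]
    - [-0.003,-0.001,-0.06,-0.2,1]
    - [-0.003,-0.001,-0.07,-0.2,1]
    - [-0.003,-0.001,-0.08,-0.2,1]
    - [-0.003,-0.001,-0.09,-0.2,1]
    - [-0.003,-0.001,-0.095,-0.2,1]
    - [-0.003,-0.001,-0.1,-0.2,1]
    - [-0.003,-0.001,-0.1,-0.2,1]

```text
time_s: 6.85
tool_pos: [0.4786, 0.0712, 0.2794]
tool_rot: [-180.0, 0.0, 82.4]
force: [-0.2, 0.8, -1.3]
grip_width: 0.0175
```

>>> carry_out:
  increments:
    - [0,0,-0.006,0,1]
    - [0,0,-0.012,0,1]
    - [0,0,-0.016,0,1]
    - [0,0,-0.02,0,1]
    - [0,0,-0.022,0,1]
    - [0,0,-0.024,0,1]
    - [0,0,-0.025,0,1]
    - [0,0,-0.025,0,1]

```text
time_s: 7.65
tool_pos: [0.4787, 0.0711, 0.2548]
tool_rot: [180.0, -0.0, 82.4]
force: [-0.9, 0.1, -0.4]
grip_width: 0.0176
```

```bash
python3 -c "
from h import *
print(env.get_obs()['tool_pos']);save('w3','wrist');save('s3','side');save('t3','top')
crop('s3',200,80,440,260,3,'s3c');crop('t3',155,100,315,255,5,'t3c')
"
```

```text
[0.47868576 0.07109099 0.25478451]
```

View pics/s3c.png

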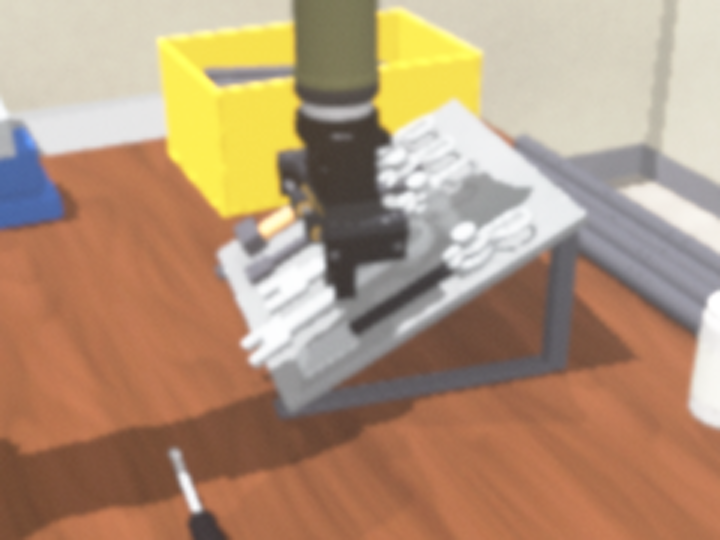

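View pics/t3c.png

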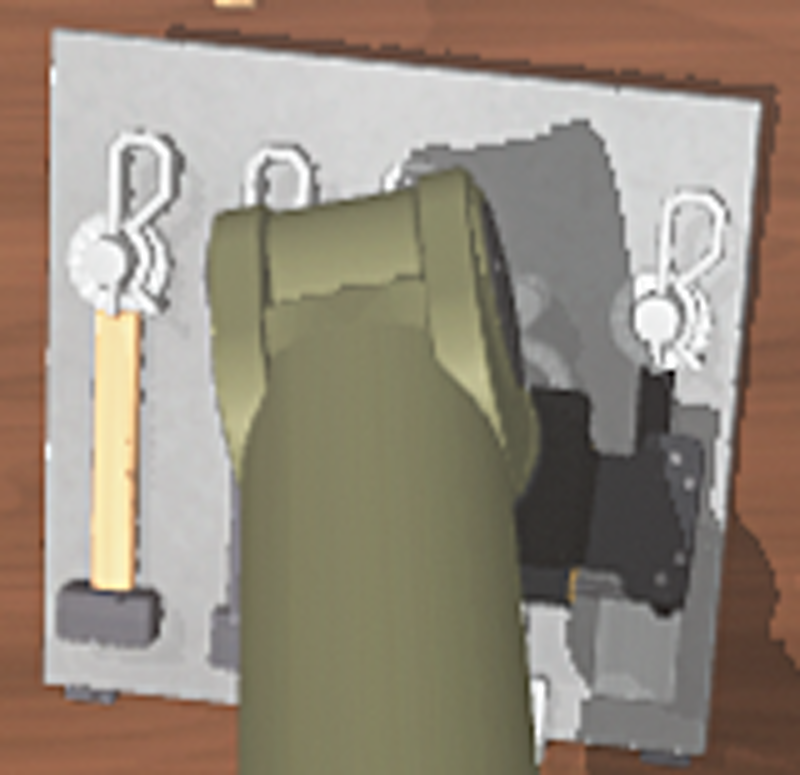

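View pics/w3.png

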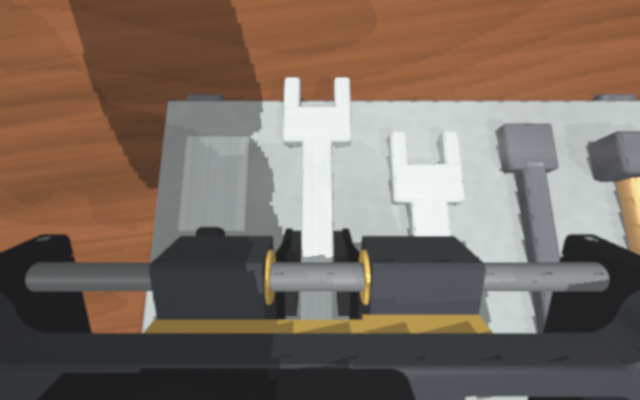

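```bash
python3 -c "
from h import *
z=np.load('plane.npz');c,n=z['c'],z['n']
uv=[(316,130),(316,160),(316,190),(316,215),(317,225)]
P=pts('w3',uv);print(P,(P-c)@n)
d=P[-1]-P[0];print(np.degrees(np.arcsin(d[2]/np.linalg.norm(d))),np.degrees(np.arctan2(d[1],d[0])))
Q=pts('w3',[(366,180),(366,220),(365,150)]);print('board',Q,(Q-c)@n)
"
```

```text
[[0.4161 0.0785 0.0418]
 [0.4328 0.0762 0.0515]
 [0.4486 0.0741 0.0612]
 [0.4607 0.0725 0.0699]
 [0.4658 0.0724 0.0723]] [0.00898649 0.00965414 0.01075226 0.01271693 0.01246106]
31.346068209355842 -6.997282595788514
board [[0.4502 0.1053 0.0458]
 [0.4726 0.1017 0.0563]
 [0.4328 0.1076 0.0372]] [-0.00168253 -0.00303648 -0.00105321]
```

```bash
python3 -c "
from h import *
z=np.load('plane.npz');c,n=z['c'],z['n']
for nm,uv in [('w2',[(283,32),(350,32),(300,128),(333,128)]),('w3',[(292,80),(342,79),(303,144),(330,144),(292,83),(342,83)])]:
  P=pts(nm,uv);print(P,(P-c)@n)
g=np.array([.4787,.0711,.0752]); P=pts('w3',[(292,80),(342,79)]).mean(0)-n*.005; print(np.linalg.norm(P-g))
"
```

```text
[[0.3706 0.0711 0.203 ]
 [0.3746 0.1011 0.2035]
 [0.4136 0.0728 0.2039]
 [0.4158 0.0889 0.2016]] [0.17207305 0.17249494 0.15299153 0.15092439]
[[0.3842 0.0673 0.0242]
 [0.3877 0.099  0.0231]
 [0.4229 0.0697 0.0469]
 [0.425  0.0857 0.0472]
 [0.3861 0.0671 0.0259]
 [0.3902 0.0986 0.0249]] [0.00757576 0.00692081 0.00979248 0.01006242 0.00818234 0.00732467]
0.10699146517267452
```

>>> carry_out:
  increments:
    - [-0.01,0.0015,0.019,0,1]
    - [-0.02,0.0025,0.037,0,1]
    - [-0.02,0.0025,0.037,0,1]
    - [0.0,0.0,0.047,0,1]
    - [0.0185,-0.001,0.0575,0,1]
    - [0.0185,-0.001,0.0575,0,1]
    - [0.0185,-0.001,0.0575,0,1]

```text
time_s: 8.5
tool_pos: [0.4971, 0.0699, 0.3112]
tool_rot: [-179.9, 0.0, 82.3]
force: [0.1, -0.3, -2.8]
grip_width: 0.0174
```

```bash
python3 -c "
from h import *
print(env.get_obs()['tool_pos']);save('w4','wrist');save('s4','side');save('t4','top')
crop('s4',280,80,420,180,5,'s4c');crop('t4',155,100,315,255,5,'t4c')
uv=[(316,130),(316,160),(316,190),(316,215),(317,225)]
P=pts('w4',uv);print(P)
d=P[-1]-P[0];print(np.degrees(np.arcsin(d[2]/np.linalg.norm(d))),np.degrees(np.arctan2(d[1],d[0])))
"
```

```text
[0.49711871 0.06994292 0.3112397 ]
[[0.4344 0.0771 0.0955]
 [0.4511 0.0749 0.1068]
 [0.4668 0.0728 0.1176]
 [0.4793 0.0712 0.1251]
 [0.4841 0.0711 0.1285]]
33.39277446369 -6.883682728615855
```

View pics/s4c.png

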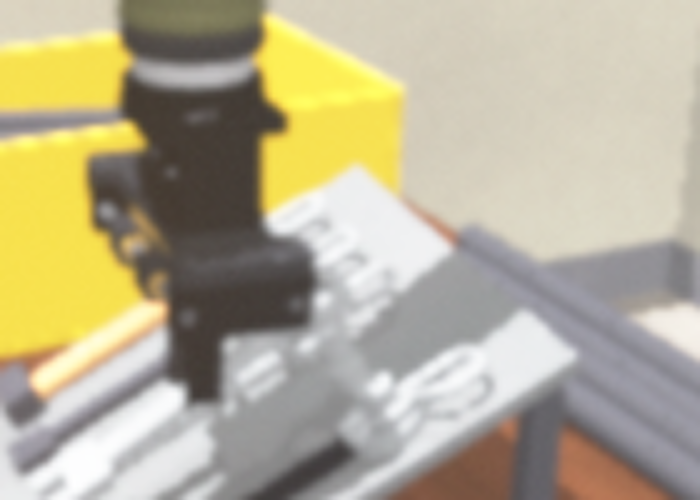

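View pics/t4c.png

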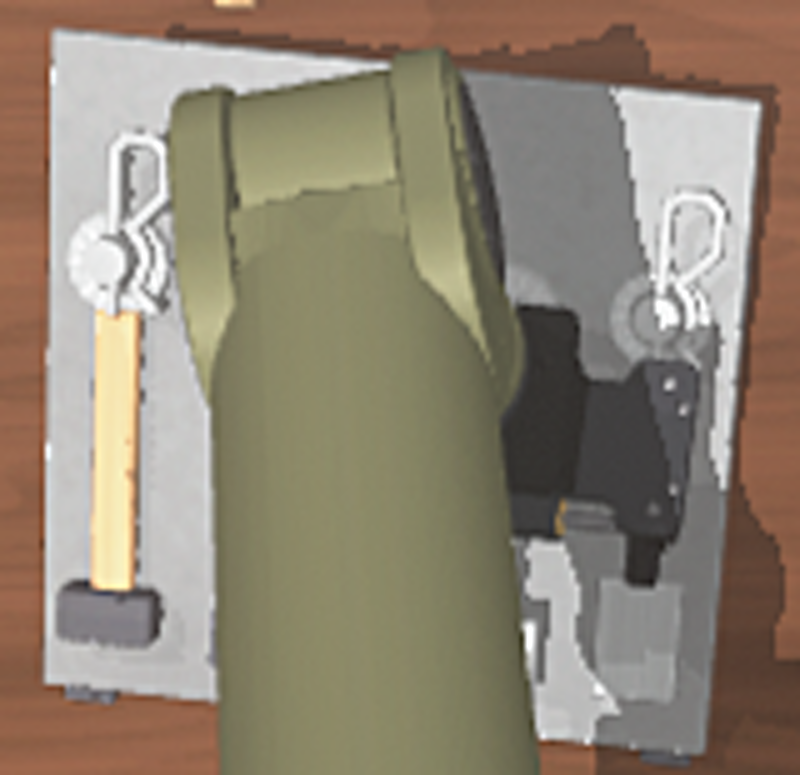

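View pics/w4.png

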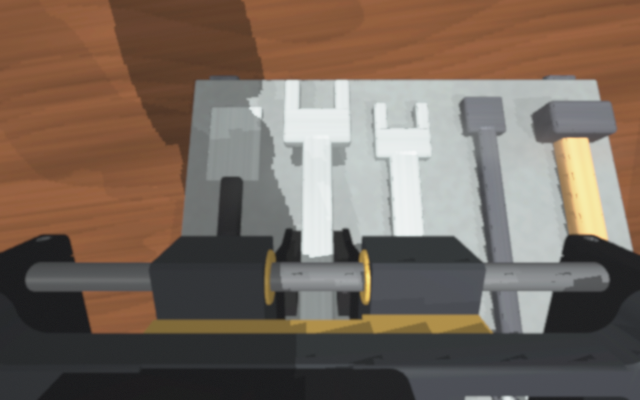

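```bash
python3 -c "
from h import *
crop('t4',245,140,285,180,14,'t4d')
print(proj('t4',(.5631,.0614,.1775)), proj('t4',(.5631+.0030,.0614-.0228,.1775)),proj('t4',(.5631+.023*.84,.0614-.003,.1775+.012)))
p,d,K,W=load('t4')
print((d[148:166,252:270]*1000).astype(int))
"
```

```text
[256.58124216 162.61517266] [266.81101517 161.10093455] [257.28697604 152.59246746]
[[ 767  777  782  805 1170 1167 1166 1169 1167 1164 1168 1172 1168 1169
  1165 1166 1166 1167]
 [ 770  771  782  799 1169 1168 1167 1170 1171 1163 1168 1169 1169 1167
  1166 1165 1166 1166]
 [ 768  771  782  797 1173 1168 1173 1169 1167 1170 1169 1170 1169 1169
  1171 1172 1169 1168]
 [ 766  772  779  794 1172 1169 1168 1171 1174 1172 1174 1170 1171 1166
  1172 1170 1168 1166]
 [ 768  772  780  793 1173 1170 1175 1172 1166 1172 1167 1171 1170 1169
  1169 1172 1167 1170]
 [ 768  774  778  791 1110 1107 1115 1117 1174 1167 1172 1170 1173 1169
  1173 1171 1170 1173]
 [ 768  774  781  790 1106 1108 1105 1107 1112 1115 1166 1170 1173 1169
  1168 1172 1170 1173]
 [ 768  773  781  792 1108 1110 1109 1111 1108 1112 1116 1172 1176 1169
  1172 1170 1167 1170]
 [ 772  774  782  793 1110 1109 1109 1111 1110 1106 1108 1111 1172 1169
  1173 1177 1168 1171]
 [ 772  776  781  800 1143 1108 1110 1112 1111 1109 1110 1114 1116 1172
  1175 1171 1176 1175]
 [ 773  776  782  794 1145 1141 1143 1113 1109 1108 1111 1111 1111 1118
  1176 1179 1172 1173]
 [ 769  782  783  792 1142 1142 1142 1142 1139 1117 1110 1108 1110 1113
  1178 1171 1179 1174]
 [ 765  784  790  903  941 1144 1143 1140 1143 1110 1112 1111 1113 1113
  1119 1177 1170 1172]
 [ 764  782  803  899  936 1144  989  989  990  988  990  989  989 1112
  1124 1174 1176 1172]
 [ 759  779  797  897  917  939  992  994  990  991  989  989  988  989
   993  986  987  989]
 [ 755  773  794  898  915  936  990  990  988  989  990  990  989  988
   990  985  988  988]
 [ 754  770  789  899  914  937  938  987  989  991  990  988  988  989
   987  989  988  987]
 [ 749  768  788  807  910  929  936  987  985  986  986  991  989  988
   987  988  990  988]]
```

View pics/t4d.png

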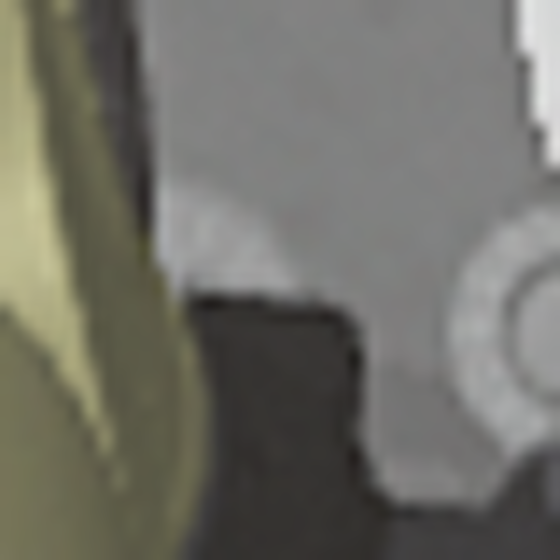

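>>> carry_out:
  increments:
    - [0.005,-0.0006,-0.009,0,1]
    - [0.009,-0.0012,-0.018,0,1]
    - [0.012,-0.0015,-0.022,0,1]
    - [0.014,-0.0018,-0.0265,0,1]
    - [0.014,-0.0018,-0.0265,0,1]

```text
time_s: 9.15
tool_pos: [0.5111, 0.0681, 0.2847]
tool_rot: [-179.9, 0.0, 82.4]
force: [0.0, 0.0, -2.9]
grip_width: 0.0179
```

>>> carry_out:
  increments:
    - [0.002,-0.0003,-0.004,0,1]
    - [0.004,-0.0005,-0.008,0,1]
    - [0.006,-0.0008,-0.011,0,1]
    - [0.0065,-0.0008,-0.0125,0,1]
    - [0.0065,-0.0008,-0.0125,0,1]

```text
time_s: 9.65
tool_pos: [0.5178, 0.0675, 0.2732]
tool_rot: [180.0, -0.0, 82.4]
force: [-0.1, -0.7, -1.4]
grip_width: 0.0179
```

>>> carry_out:
  increments:
    - [0,0,0,0,0.35]
    - [0,0,0,0,0.35]
    - [0,0,0,0,0.35]
    - [0,0,0,0,0.35]
    - [0,0,0.01,0,0.35]
    - [0,0,0.03,0,0.35]
    - [-0.01,0,0.08,0,0.35]
    - [-0.01,0,0.13,0,0.35]
    - [-0.01,0,0.13,0,0.35]
    - [-0.01,-0.15,0.13,0,-1]
    - [-0.01,-0.2,0.13,0,-1]
    - [-0.01,-0.3,0.13,5,-1]
    - [-0.01,-0.3,0.13,5,-1]
    - [-0.01,-0.3,0.13,5,-1]

```text
time_s: 11.05
tool_pos: [0.5071, -0.1845, 0.4039]
tool_rot: [179.9, -0.0, 87.4]
force: [1.2, -0.4, -0.2]
grip_width: 0.0603
```

```bash
python3 -c "
from h import *
print(env.get_obs()['tool_pos'],env.get_obs()['time_s']);save('t5','top');save('w5','wrist')
crop('t5',155,100,315,255,5,'t5c')
"
```

```text
[ 0.50714961 -0.18451723  0.40390797] 11.05
```

View pics/t5c.png

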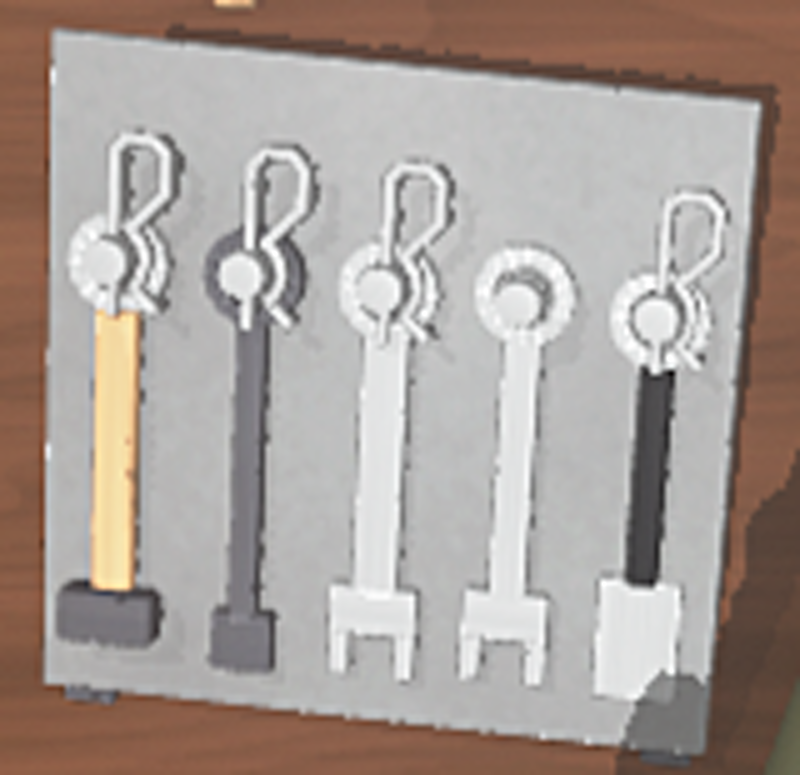

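View pics/w5.png

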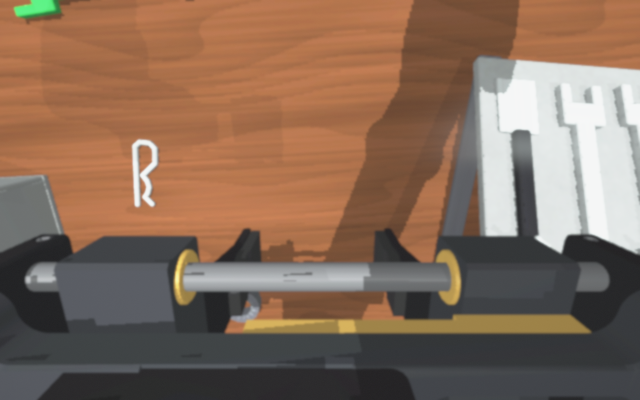

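>>> carry_out:
  increments:
    - [-0.038,-0.222,-0.045,-8,-1]
    - [-0.038,-0.222,-0.045,-8,-1]
    - [-0.038,-0.222,-0.045,-8,-1]
    - [-0.038,-0.222,-0.045,-8,-1]
    - [-0.038,-0.222,-0.045,-8,-1]
    - [-0.038,-0.222,-0.045,-8,-1]
    - [-0.038,-0.222,-0.045,-8,-1]

```text
time_s: 11.85
tool_pos: [0.4696, -0.4045, 0.358]
tool_rot: [-180.0, -0.0, 79.3]
force: [0.5, 0.0, -0.9]
grip_width: 0.087
```

```bash
python3 -c "
from h import *
print(env.get_obs()['tool_pos'],env.get_obs()['tool_rot']);save('w6','wrist')
crop('w6',220,130,420,260,4,'w6c')
print(proj('w6',(.4694,-.4057,.006)))
"
```

```text
[ 0.46958872 -0.40453369  0.35798311] [-1.79970089e+02 -3.99336186e-02  7.92984565e+01]
[316.11359452 181.36542476]
```

View pics/w6c.png

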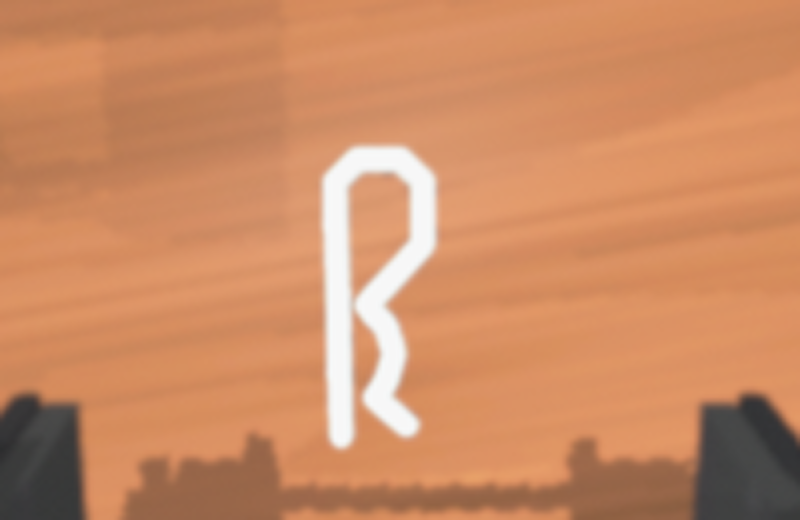

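```bash
python3 -c "
from h import *
g=lambda L:[(220+u/4,130+v/4) for u,v in L]
L=['Lout','Rout','mid','legA','legTip','back']
P=pts('w6',g([(323,212),(437,212),(380,212),(336,212),(341,449),(380,146)]),.0035)
for a,b in zip(L,P):print(a,b)
d=P[4]-P[3];print(np.degrees(np.arctan2(d[1],d[0])),np.linalg.norm(P[1]-P[0]),np.linalg.norm(d))
"
```

```text
Lout [ 0.4686 -0.4228  0.0035]
Rout [ 0.4745 -0.3919  0.0035]
mid [ 0.4715 -0.4074  0.0035]
legA [ 0.4693 -0.4193  0.0035]
legTip [ 0.5391 -0.4318  0.0035]
back [ 0.4534 -0.4039  0.0035]
-10.15307949654915 0.031458226269133464 0.07091043646741997
```

>>> carry_out:
  increments:
    - [0,-0.0025,-0.14,0.5,-1]
    - [0,-0.0025,-0.14,0.5,-1]
    - [0,-0.0025,-0.14,0.5,-1]
    - [0,-0.0025,-0.16,0.5,0.1]
    - [0,-0.0025,-0.174,0.5,0.1]
    - [0,-0.0025,-0.174,0.5,0.1]
    - [0,-0.0025,-0.174,0.5,0.1]
    - [0,-0.0025,-0.174,0.5,0.1]
  grip_force: 25

```text
time_s: 12.7
tool_pos: [0.4706, -0.4064, 0.1851]
tool_rot: [179.9, -0.0, 80.0]
force: [0.2, 0.0, -0.4]
grip_width: 0.055
```

>>> carry_out:
  increments:
    - [-0.001,0,-0.0016,0,0.1]
    - [-0.001,0,-0.0016,0,0.3]
    - [-0.001,0,-0.0016,0,0.6]
    - [-0.001,0,-0.0016,0,1]
    - [-0.001,0,-0.0016,0,1]
    - [-0.001,0,-0.0016,0,1]
    - [-0.001,0,-0.0016,0,1]
    - [-0.001,0,-0.0016,0,1]

```text
time_s: 13.5
tool_pos: [0.4686, -0.4071, 0.1827]
tool_rot: [180.0, -0.0, 79.9]
force: [-0.7, 0.2, 2.5]
grip_width: 0.0286
```

>>> carry_out:
  increments:
    - [0,0,0.02,0,1]
    - [0,0,0.05,0,1]
    - [0,0,0.1,0,1]
    - [0,0,0.15,0,1]
    - [0,0,0.2,0,1]
    - [0,0,0.2,0,1]

```text
time_s: 14.1
tool_pos: [0.4694, -0.409, 0.3903]
tool_rot: [179.3, 0.3, 79.8]
force: [1.0, -0.7, -1.0]
grip_width: 0.0285
```

```bash
python3 -c "
from h import *
o=env.get_obs();print(o['tool_pos'],o['grip_width']);save('w7','wrist');save('t7','top');save('s7','side')
print(proj('s7',o['tool_pos']-[0,0,.18]),proj('t7',o['tool_pos']-[0,0,.18]))
crop('s7',340,160,540,320,4,'s7c');crop('t7',400,140,500,220,8,'t7c')
"
```

```text
[ 0.46936262 -0.40903773  0.39031749] 0.02850528116809058
[418.82886998 225.59397475] [475.83921848 195.21198326]
```

View pics/s7c.png

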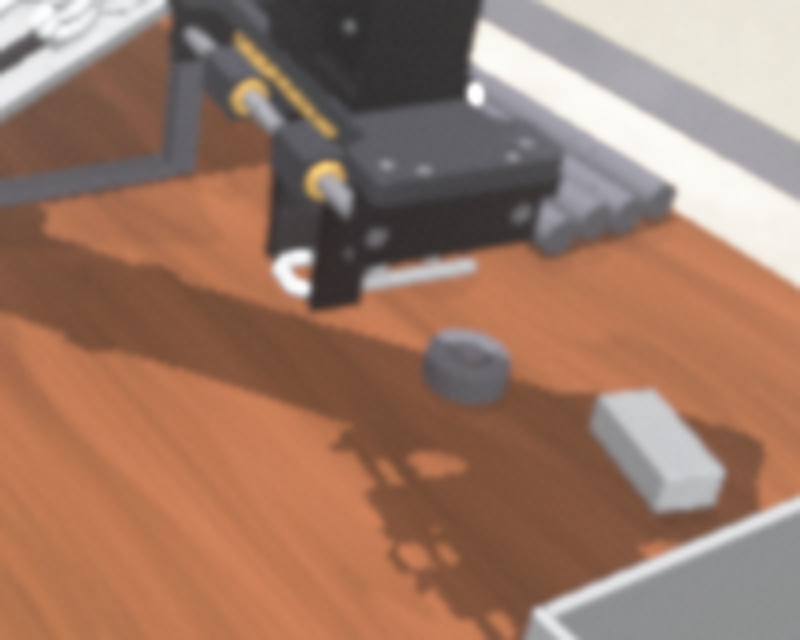

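View pics/w7.png

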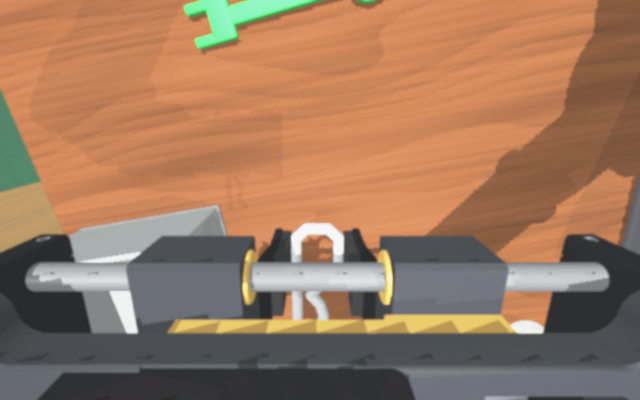

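View pics/t7c.png

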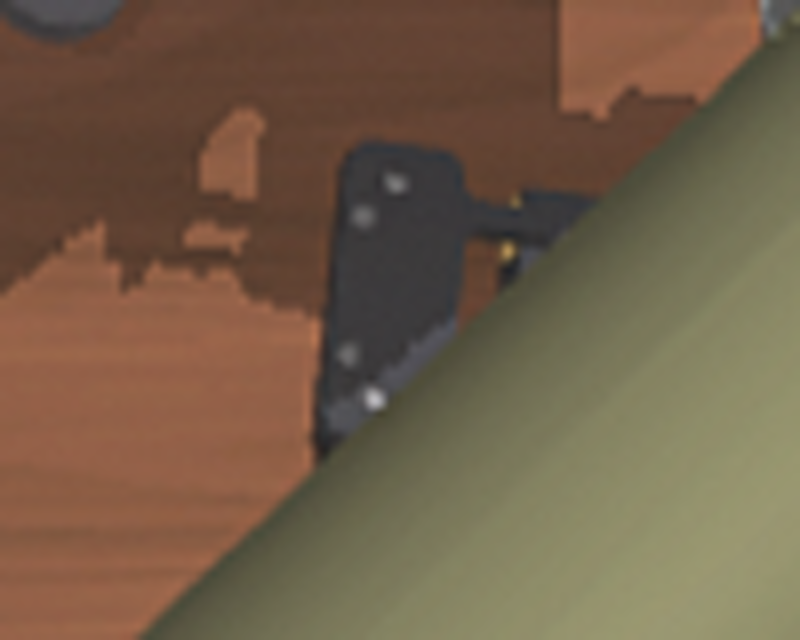

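```bash
cat >> h.py <<'E'
foot=np.array([.5898,.0581,.1240]); yb=np.radians(-7.45); tb=np.radians(28)
ex=np.array([np.cos(tb)*np.cos(yb),np.cos(tb)*np.sin(yb),np.sin(tb)]); ey=np.array([-np.sin(yb),np.cos(yb),0]); ez=np.cross(ex,ey)
B=np.stack([ex,ey,ez])
def onb(n,uv,h):
    p,d,K,W=load(n); o=[]
    for u,v in uv:
        r=W[:3,:3]@(np.linalg.inv(K)@[u,v,1]); P=foot+ez*h; t=((P-W[:3,3])@ez)/(r@ez); o.append((B@(W[:3,3]+t*r-foot)*1000).round(1))
    return o
E
python3 -c "
from h import *
f=lambda L:[(155+u/5,100+v/5) for u,v in L]
print('pins',onb('t5',f([(518,302),(382,288),(658,318),(242,273),(108,262)]),.031))
print('eye',onb('t5',f([(525,297)]),.010))
print('eye extents L R top bottomish',onb('t5',f([(475,297),(578,297),(525,243)]),.010))
print('ends pry,wsp L,R, ours L,R, scraper LR',onb('t5',f([(213,665),(272,670),(338,678),(404,682),(465,683),(536,685),(596,695),(672,702)]),.010))
print('low edge',onb('t5',f([(45,685),(703,752)]),0))
"
```

```text
pins [array([ 1.2,  0.4, 31. ]), array([ 1.2, 63.2, 31. ]), array([  0.5, -64.1,  31. ]), array([  1.5, 128.1,  31. ]), array([  0.2, 190.4,  31. ])]
eye [array([-0.2,  0.7, 10. ])]
eye extents L R top bottomish [array([-2.6, 24.1, 10. ]), array([  2.4, -24. ,  10. ]), array([25.1,  2.3, 10. ])]
ends pry,wsp L,R, ours L,R, scraper LR [array([-197.1,  142.2,   10. ]), array([-196.4,  113.1,   10. ]), array([-196.9,   80.6,   10. ]), array([-195.3,   48.1,   10. ]), array([-192.4,   18.3,   10. ]), array([-189.6,  -16.3,   10. ]), array([-191.4,  -45.8,   10. ]), array([-190.8,  -82.8,   10. ])]
low edge [array([-220.6,  228.8,   -0. ]), array([-218.5,  -99.1,   -0. ])]
```

```bash
python3 -c "
from h import *
o=env.get_obs()['tool_pos']
T=lambda s,l,h: foot+ex*s/1000+ey*l/1000+ez*h/1000+[0,0,.1797]
for a in [(-96.4,12.7,65),(-96.4,12.7,17)]: print(a,T(*a).round(4),(T(*a)-o).round(4))
print(ex,ey,ez)"
```

```text
(-96.4, 12.7, 65) [0.4768 0.0857 0.3158] [ 0.0083  0.4924 -0.066 ]
(-96.4, 12.7, 17) [0.4991 0.0828 0.2735] [ 0.0306  0.4894 -0.1084]
[ 0.87549409 -0.11448382  0.46947156] [0.12966094 0.99155839 0.        ] [-0.46550847  0.06087213  0.88294759]
```

>>> carry_out:
  increments:
    - [0.008,0.492,0.01,2.7,1]
    - [0.008,0.492,0.01,2.7,1]
    - [0.008,0.492,0.01,2.7,1]
    - [0.008,0.492,0.01,2.7,1]
    - [0.008,0.492,0.01,2.7,1]
    - [0.008,0.492,0.01,2.7,1]
    - [0.008,0.492,0.01,2.7,1]
    - [0.008,0.492,0.01,2.7,1]
    - [0.008,0.492,0.01,2.7,1]
    - [0.008,0.492,0.01,2.7,1]
    - [0.008,0.492,0.01,2.7,1]
    - [0.008,0.492,0.01,2.7,1]
    - [0.008,0.492,-0.03,2.7,1]
    - [0.008,0.492,-0.066,2.7,1]
    - [0.008,0.492,-0.066,2.7,1]
    - [0.008,0.492,-0.066,2.7,1]

```text
time_s: 15.85
tool_pos: [0.4765, 0.0837, 0.3162]
tool_rot: [-179.9, 0.1, 82.4]
force: [-0.1, 0.6, -0.2]
grip_width: 0.0288
```

```bash
python3 -c "
from h import *
o=env.get_obs()['tool_pos'];print(o,B@(o-[0,0,.1797]-foot)*1000);save('w8','wrist');save('s8','side')
crop('s8',280,100,400,200,6,'s8c');crop('w8',220,120,420,260,4,'w8c')
"
```

```text
[0.47647168 0.08370981 0.31618728] [-96.28776497  10.69936321  65.33983138]
```

View pics/w8.png

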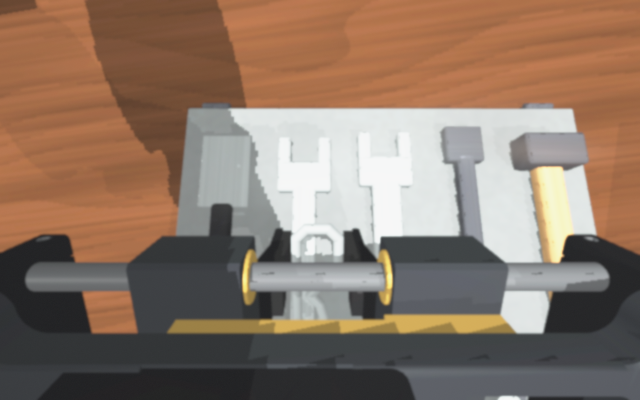

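View pics/s8c.png

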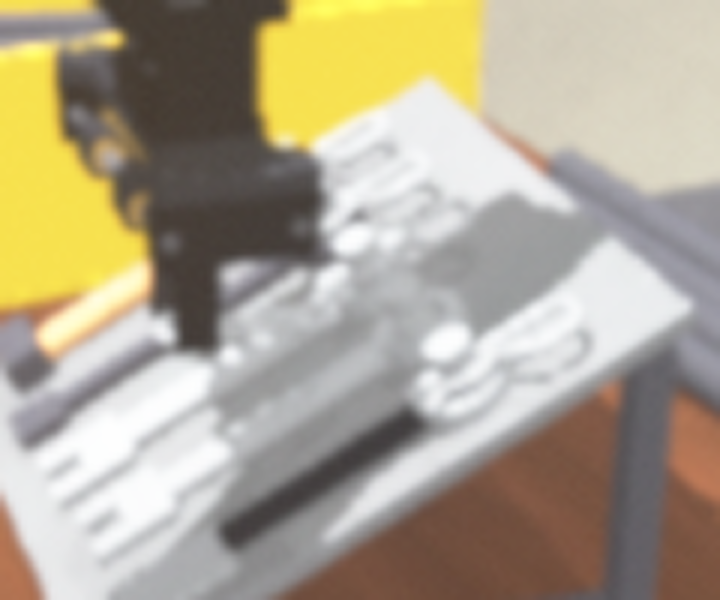

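>>> carry_out:
  increments:
    - [0.0072,0.0009,-0.0132,0,1]
    - [0.0118,0.0003,-0.0221,0,1]
    - [0.0142,0.0,-0.0265,0,1]
    - [0.0165,-0.0003,-0.0309,0,1]
    - [0.0188,-0.0006,-0.0353,0,1]
    - [0.0202,-0.0008,-0.038,0,1]
    - [0.0216,-0.001,-0.0406,0,1]
    - [0.0225,-0.0011,-0.0424,0,1]
    - [0.0225,-0.0011,-0.0424,0,1]

```text
time_s: 16.85
tool_pos: [0.4992, 0.0838, 0.2741]
tool_rot: [180.0, 0.0, 82.6]
force: [-2.9, 0.9, 0.9]
grip_width: 0.0289
```

```bash
python3 -c "
from h import *
o=env.get_obs()['tool_pos'];print(o,B@(o-[0,0,.1797]-foot)*1000);save('w9','wrist');save('s9','side');save('t9','top')
crop('s9',280,100,400,200,6,'s9c');crop('w9',220,120,420,260,4,'w9c');crop('t9',225,130,305,190,9,'t9c')
"
```

```text
[0.4992184  0.08383412 0.27405508] [-96.16723844  13.77198481  17.55808048]
```

View pics/w9c.png

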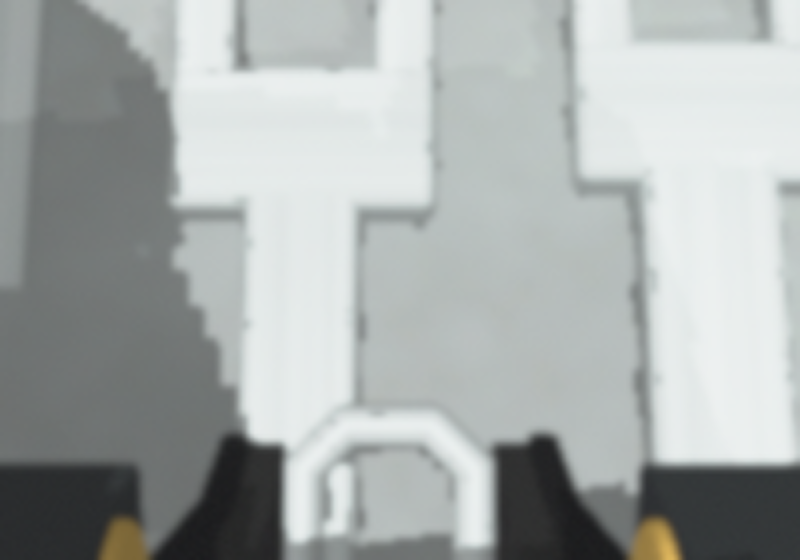

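View pics/s9c.png

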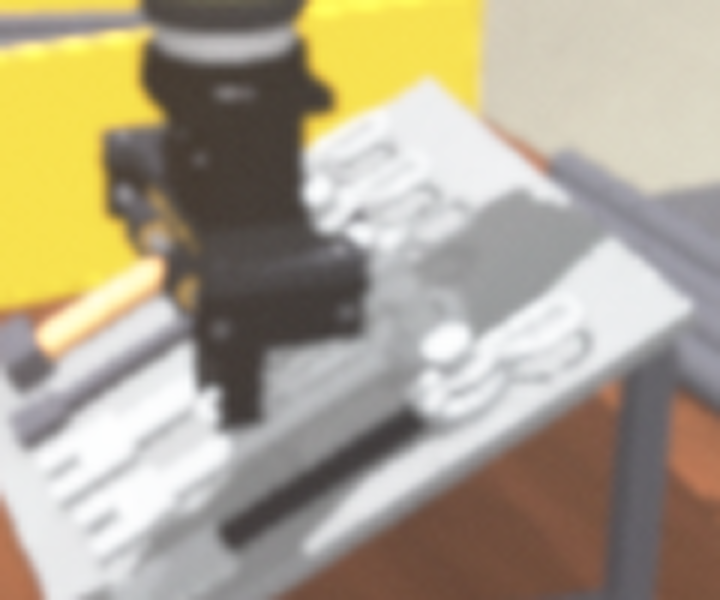

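View pics/t9c.png

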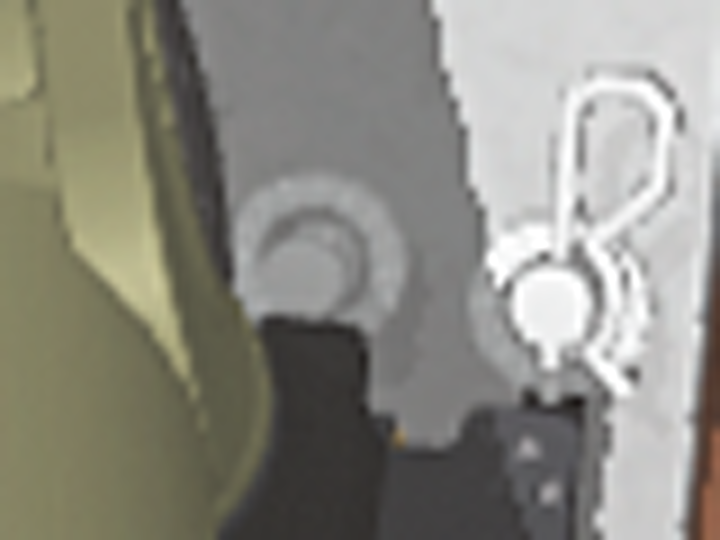

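```bash
python3 -c "
from h import *
f=lambda L:[(220+u/4,120+v/4) for u,v in L]
for q in [(375,424),(395,424),(415,426),(300,500),(300,520),(476,500),(478,520),(340,490),(340,520),(300,330),(300,400),(450,330),(450,430)]:
  P=pts('w9',f([q]))[0]; print(q,(B@(P-foot)*1000).round(1))
"
```

```text
(375, 424) [-108.2   11.5   22.2]
(395, 424) [-108.1   14.3   22.3]
(415, 426) [-107.8   17.    23.5]
(300, 500) [-97.8   1.2  21.8]
(300, 520) [-95.1   1.2  21.2]
(476, 500) [-97.8  25.4  22.1]
(478, 520) [-95.1  25.6  21.8]
(340, 490) [-100.1    6.2    8.9]
(340, 520) [-95.7   6.3   8.9]
(300, 330) [-124.1    0.     9.4]
(300, 400) [-1.134e+02  1.000e-01  9.500e+00]
(450, 330) [-126.4   23.2   -1.8]
(450, 430) [-107.4   21.9   22.1]
```

>>> carry_out:
  increments:
    - [0.0006,-0.0012,-0.0012,0,1]
    - [0.001,-0.0012,-0.0022,0,1]
    - [0.0012,-0.0012,-0.0026,0,1]
    - [0.0012,-0.0012,-0.0026,0,1]

```text
time_s: 17.4
tool_pos: [0.5004, 0.0829, 0.2724]
tool_rot: [180.0, -0.0, 82.6]
force: [-4.6, 1.8, 6.5]
grip_width: 0.029
```

```bash
python3 -c "
from h import *
o=env.get_obs()['tool_pos'];print(o,B@(o-[0,0,.1797]-foot)*1000);save('w10','wrist');crop('w10',220,120,420,260,4,'w10c')
f=lambda L:[(220+u/4,120+v/4) for u,v in L]
for q in [(375,424),(395,424),(415,426),(300,500),(300,520),(476,500),(478,520),(300,330),(300,400)]:
  P=pts('w10',f([q]))[0]; print(q,(B@(P-foot)*1000).round(1))
"
```

```text
[0.50042389 0.0829106  0.27238015] [-95.79245074  13.01257002  15.4618256 ]
(375, 424) [-107.8   10.9   20.2]
(395, 424) [-107.7   13.6   20.9]
(415, 426) [-107.7   16.5   19. ]
(300, 500) [-97.4   0.7  19.7]
(300, 520) [-94.8   0.6  18.7]
(476, 500) [-97.5  24.8  18.9]
(478, 520) [-94.8  25.   19.2]
(300, 330) [-123.4   -0.5    8.9]
(300, 400) [-112.8   -0.4    9.1]
```

View pics/w10c.png

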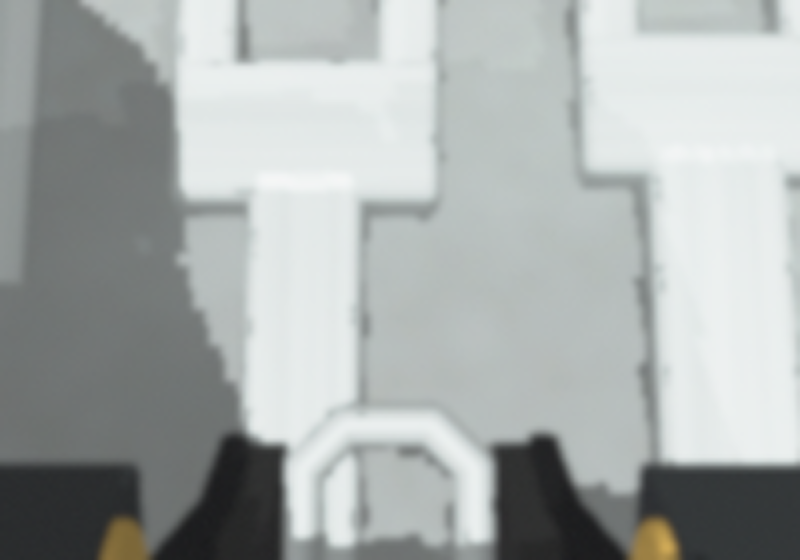

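>>> carry_out:
  increments:
    - [-0.001,0.0,0.002,0,1]
    - [-0.0019,0.0,0.0035,0,1]
    - [-0.0019,0.0,0.0035,0,1]
    - [0.0025,-0.0009,0.0058,0,1]
    - [0.006,-0.0013,0.0077,0,1]
    - [0.0086,-0.0017,0.0091,0,1]
    - [0.0112,-0.002,0.0105,0,1]
    - [0.0131,-0.0022,0.0115,0,1]
    - [0.0131,-0.0022,0.0115,0,1]
  grip_force: 40

```text
time_s: 18.35
tool_pos: [0.5127, 0.0806, 0.2823]
tool_rot: [-179.8, 0.0, 82.6]
force: [-4.2, 0.4, -1.8]
grip_width: 0.0283
```

```bash
python3 -c "
from h import *
o=env.get_obs()['tool_pos'];print(o,B@(o-[0,0,.1797]-foot)*1000, B@env.get_obs()['force']);save('w11','wrist');crop('w11',220,120,420,260,4,'w11c');save('s11','side');save('t11','top')
crop('s11',310,100,400,180,8,'s11c');crop('t11',225,130,305,190,9,'t11c')
"
```

```text
[0.51272056 0.0805626  0.28231792] [-80.09247688  12.27878614  18.36921748] [-4.54811267 -0.19114181  0.40087477]
```

View pics/w11c.png

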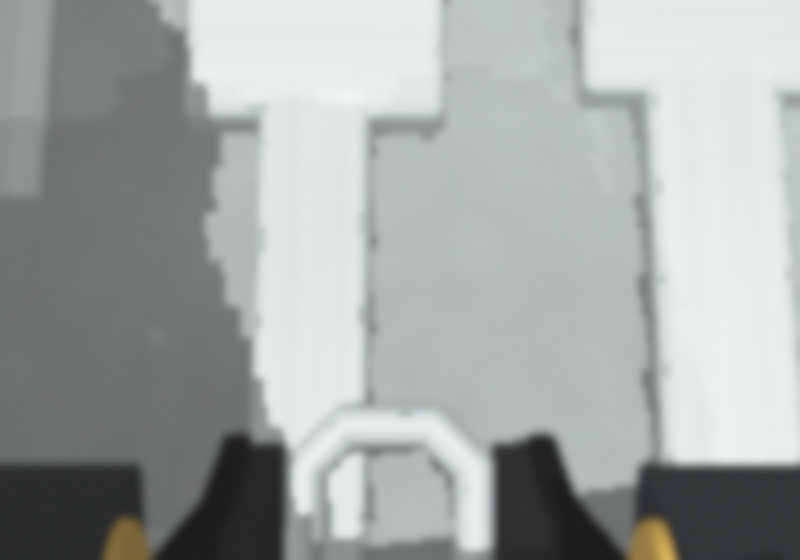

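View pics/s11c.png

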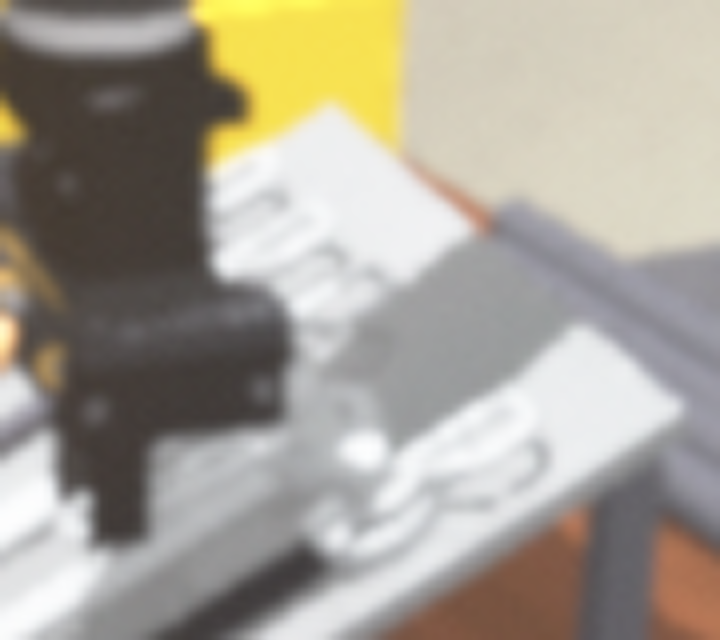

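View pics/t11c.png

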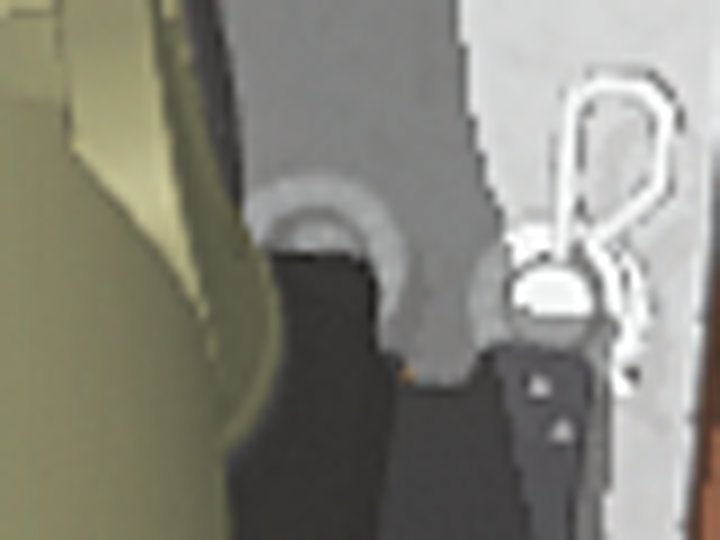

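```bash
python3 -c "
from h import *
f=lambda L:[(220+u/4,120+v/4) for u,v in L]
for q in [(375,424),(395,424),(355,424),(415,426),(310,475),(303,495),(478,500),(478,520),(478,540),(310,330),(310,250),(350,490)]:
  P=pts('w11',f([q]))[0]; print(q,(B@(P-foot)*1000).round(1))
print(env.get_obs()['force'])
"
```

```text
(375, 424) [-92.5   9.9  24.4]
(395, 424) [-92.6  12.7  23.6]
(355, 424) [-92.5   7.2  24.5]
(415, 426) [-92.4  15.5  23. ]
(310, 475) [-85.7   0.9  21.4]
(303, 495) [-82.9   0.   22.8]
(478, 500) [-82.2  24.1  22.4]
(478, 520) [-79.5  24.1  22.1]
(478, 540) [-76.9  24.1  21.4]
(310, 330) [-108.8   -0.2    9.3]
(310, 250) [-121.3   -0.4    9.5]
(350, 490) [-84.7   6.1   8.1]
[-4.17341718 -0.29486976 -2.57808843]
```

```bash
python3 -c "
from h import *
f=lambda L:[(220+u/4,120+v/4) for u,v in L]
g=lambda L:[(155+u/5,100+v/5) for u,v in L]
print('wrist10 shoulder',onb('w10',f([(215,203),(405,207),(247,300),(357,300)]),.010))
print('wrist11 shoulder',onb('w11',f([(230,118),(410,122),(262,250),(366,250)]),.010))
print('top5 shoulder',onb('t5',g([(475,590),(537,594),(496,500),(532,500)]),.010))
print('wrist10 wide',onb('w10',f([(605,178),(652,300)]),.010),'top',onb('t5',g([(408,585),(400,500)]),.010))
print('wrist11 wide',onb('w11',f([(615,97),(652,250)]),.010))
"
```

```text
wrist10 shoulder [array([-142.9,  -13.7,   10. ]), array([-142.3,   15.3,   10. ]), array([-127.8,   -8.4,   10. ]), array([-127.8,    8.1,   10. ])]
wrist11 shoulder [array([-142.8,  -13.3,   10. ]), array([-142.2,   15.1,   10. ]), array([-121.2,   -7.7,   10. ]), array([-121.3,    8.3,   10. ])]
top5 shoulder [array([-144.8,   16.1,   10. ]), array([-143.5,  -13.9,   10. ]), array([-99.1,   8.6,  10. ]), array([-97.2,  -8.6,  10. ])]
wrist10 wide [array([-146.9,   46. ,   10. ]), array([-127.8,   52.3,   10. ])] top [array([-145.9,   48.6,   10. ]), array([-104. ,   54.5,   10. ])]
wrist11 wide [array([-146.4,   47.6,   10. ]), array([-121.3,   52.4,   10. ])]
```

>>> carry_out:
  increments:
    - [-0.0026,0.0003,-0.0014,0,1]
    - [-0.0026,0.0003,-0.0014,0,1]
    - [-0.0032,0.0004,-0.0003,0,1]
    - [-0.0032,0.0004,-0.0003,0,1]
    - [-0.001,0.0001,0.0009,0,1]
    - [0.0012,-0.0002,0.0021,0,1]
    - [0.0012,-0.0002,0.0021,0,1]

```text
time_s: 19.2
tool_pos: [0.5153, 0.0802, 0.2857]
tool_rot: [179.9, -0.0, 82.6]
force: [-0.3, -0.4, 0.6]
grip_width: 0.029
```

```bash
python3 -c "
from h import *
o=env.get_obs();print(B@(o['tool_pos']-[0,0,.1797]-foot)*1000, B@o['force'])
"
```

```text
[-76.26548667  12.28060135  20.1255645 ] [ 0.01985372 -0.46189264  0.65607327]
```

>>> carry_out:
  increments:
    - [0.0026,-0.0003,0.0013,0,1]
    - [0.0053,-0.0007,0.0026,0,1]
    - [0.0079,-0.001,0.0039,0,1]
    - [0.0106,-0.0014,0.0053,0,1]
    - [0.0106,-0.0014,0.0053,0,1]

```text
time_s: 19.7
tool_pos: [0.5256, 0.0789, 0.2907]
tool_rot: [180.0, -0.0, 82.6]
force: [-1.4, -0.1, -0.8]
grip_width: 0.0282
```

```bash
python3 -c "
from h import *
o=env.get_obs();print(B@(o['tool_pos']-[0,0,.1797]-foot)*1000, B@o['force']);save('s12','side');save('w12','wrist');save('t12','top')
crop('s12',310,100,400,180,8,'s12c');crop('t12',225,130,305,190,9,'t12c');crop('w12',220,120,420,260,4,'w12c')
"
```

```text
[-64.7461268   12.25424638  19.65405464] [-1.58688859 -0.26137306 -0.0096169 ]
```

View pics/t12c.png

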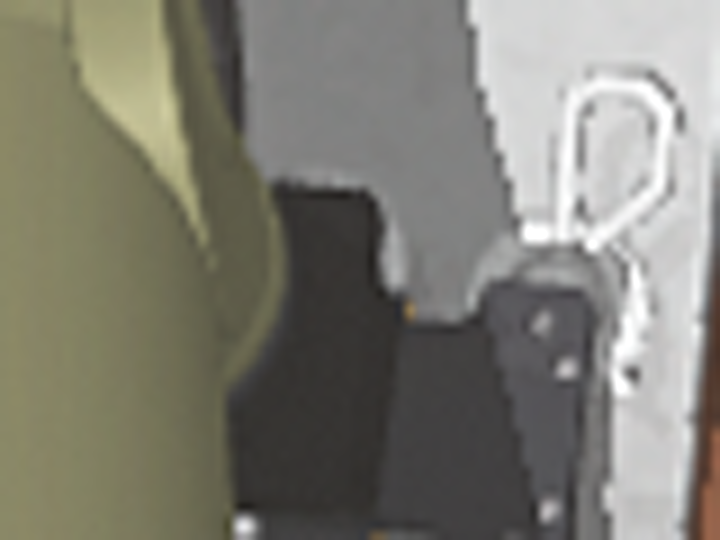

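View pics/s12c.png

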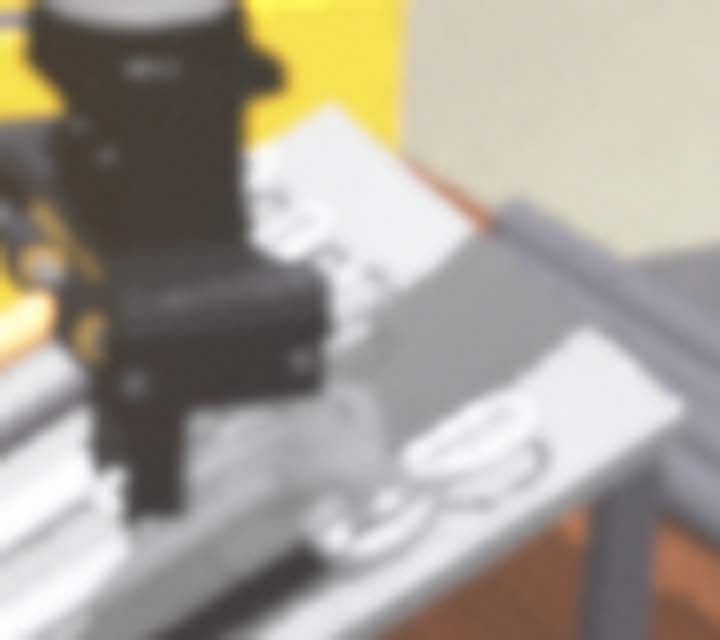

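View pics/w12c.png

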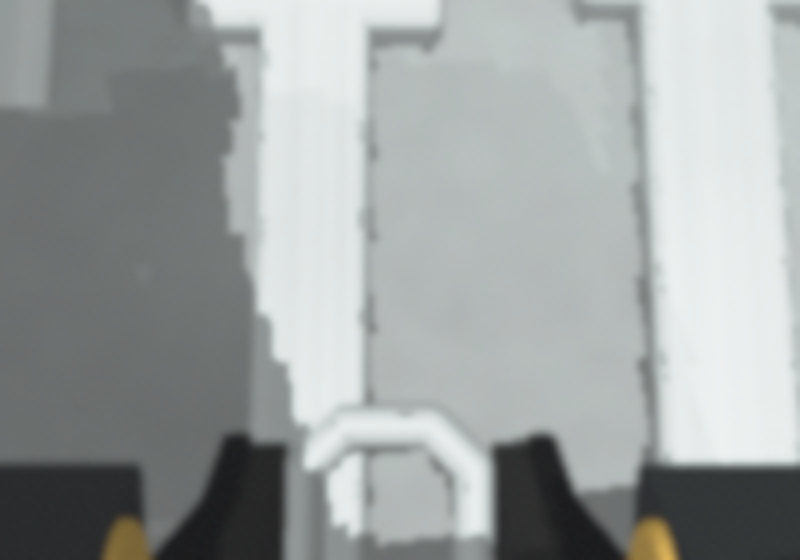

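>>> carry_out:
  increments:
    - [0.0018,-0.0002,0.0009,0,1]
    - [0.0036,-0.0005,0.0018,0,1]
    - [0.0053,-0.0007,0.0026,0,1]
    - [0.0071,-0.0009,0.0035,0,1]
    - [0.0089,-0.0012,0.0043,0,1]
    - [0.0107,-0.0014,0.0052,0,1]
    - [0.0107,-0.0014,0.0052,0,1]

```text
time_s: 20.55
tool_pos: [0.5323, 0.0794, 0.2928]
tool_rot: [-179.2, 0.0, 82.7]
force: [-11.3, 4.3, -2.8]
grip_width: 0.0287
```

```bash
python3 -c "
from h import *
o=env.get_obs();print(B@(o['tool_pos']-[0,0,.1797]-foot)*1000, B@o['force'])
"
```

```text
[-57.91452155  13.68880863  18.39397389] [-11.71988564   2.75169842   3.09960316]
```

>>> carry_out:
  increments:
    - [0.0018,-0.0005,0.0009,0,1]
    - [0.0035,-0.001,0.0018,0,1]
    - [0.0053,-0.0012,0.0027,0,1]
    - [0.007,-0.0014,0.0037,0,1]
    - [0.007,-0.0014,0.0037,0,1]

```text
time_s: 21.05
tool_pos: [0.5437, 0.0754, 0.3]
tool_rot: [179.9, 0.0, 82.5]
force: [0.1, -0.6, -0.3]
grip_width: 0.0285
```

```bash
python3 -c "
from h import *
o=env.get_obs();print(B@(o['tool_pos']-[0,0,.1797]-foot)*1000, B@o['force']);save('w13','wrist')
crop('w13',220,120,420,260,4,'w13c')
"
```

```text
[-44.04557693  11.17673635  19.22983747] [ 0.00154043 -0.54664032 -0.29867035]
```

View pics/w13c.png

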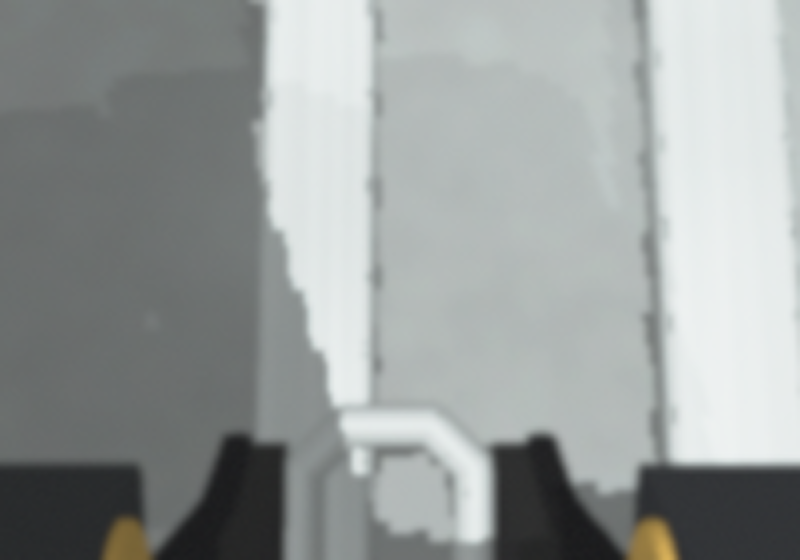

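>>> carry_out:
  increments:
    - [0.0012,-0.0002,0.0006,0,1]
    - [0.0012,-0.0002,0.0006,0,1]
    - [0.0012,-0.0002,0.0006,0,0.15]
    - [0.0012,-0.0002,0.0006,0,0.15]
    - [0.0012,-0.0002,0.0006,0,0.15]
    - [0.0012,-0.0002,0.0006,0,0.15]

```text
time_s: 21.7
tool_pos: [0.5441, 0.0759, 0.3]
tool_rot: [180.0, -0.0, 82.6]
force: [-0.3, 0.3, 0.1]
grip_width: 0.0366
```

>>> carry_out:
  increments:
    - [0,0,0.01,0,0.15]
    - [0,0,0.03,0,0.15]
    - [0,0,0.06,0,0.15]
    - [0,0,0.11,0,0.15]
    - [0,0,0.11,0,0.15]
    - [0,-0.3,0.11,0,0.15]
    - [0,-0.3,0.11,0,0.15]
    - [0,-0.3,0.11,0,0.15]
    - [0,-0.3,0.11,0,0.15]
    - [0,-0.3,0.11,0,0.15]
    - [0,-0.3,0.11,0,0.15]
    - [0,-0.3,0.11,0,0.15]

```text
time_s: 22.9
tool_pos: [0.5415, -0.2328, 0.4109]
tool_rot: [179.9, 0.3, 81.9]
force: [1.1, -0.6, 0.4]
grip_width: 0.037
```

```bash
python3 -c "
from h import *
save('t14','top');save('s14','side')
crop('t14',155,100,315,255,5,'t14c');crop('s14',270,100,400,200,6,'s14c');crop('t14',235,130,285,180,14,'t14d')
"
```

```text
(no output)
```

View pics/t14c.png

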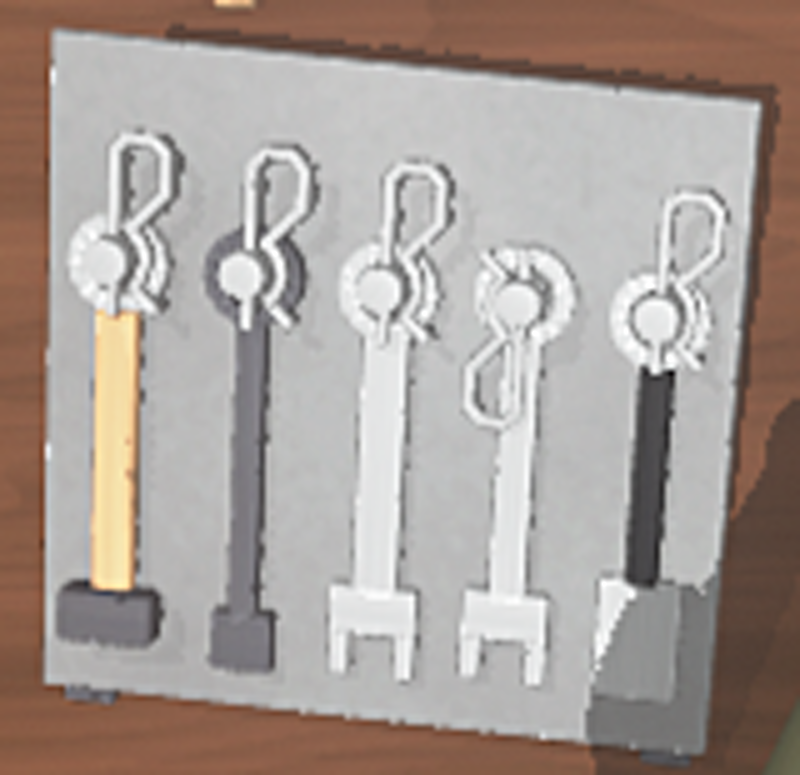

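View pics/s14c.png

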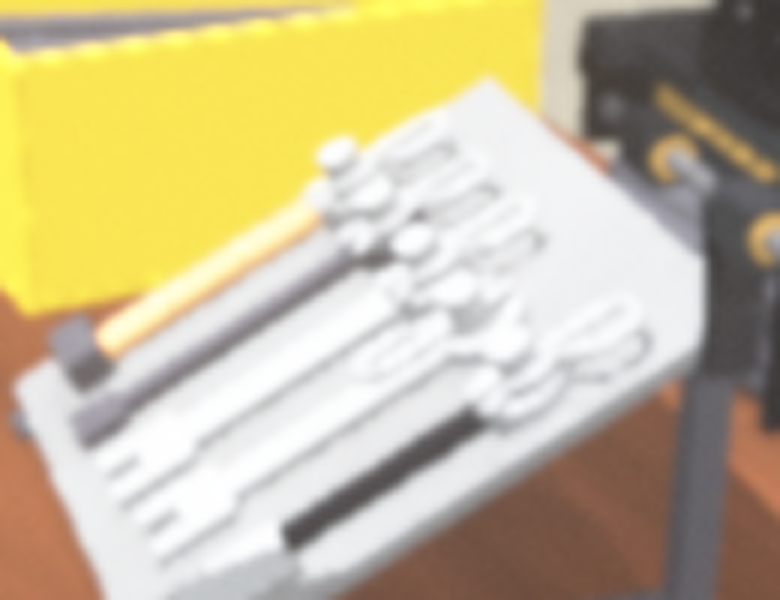

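View pics/t14d.png

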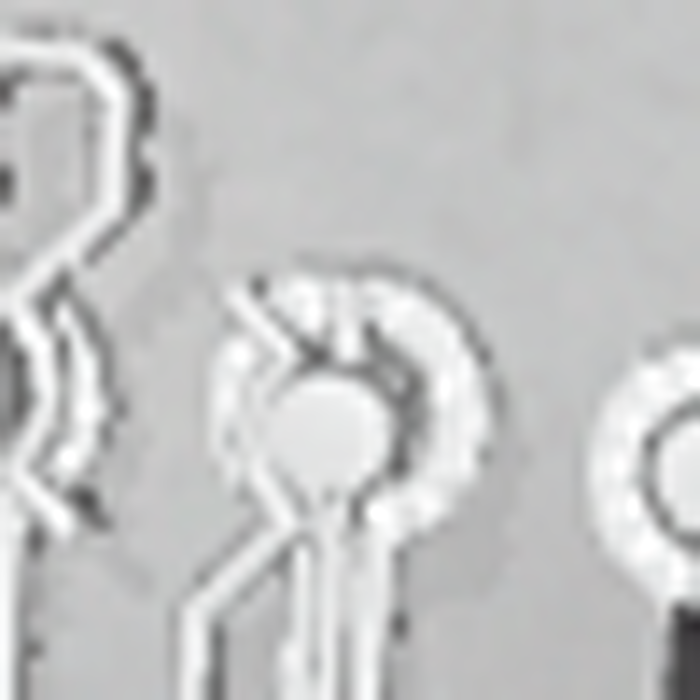

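```bash
python3 -c "
from h import *
f=lambda L:[(155+u/5,100+v/5) for u,v in L]
print('ours back, eye',onb('t14',f([(495,428)]),.017),onb('t14',f([(525,297)]),.01))
print('neigh back',onb('t14',f([(415,162),(278,147),(695,192)]),.017))
print('tip ours',onb('t14',[(235+348/14,130+285/14)],.017),'flare',onb('t14',[(235+238/14,130+290/14)],.017))
print('ends now',onb('t14',f([(465,683),(536,685)]),.01))
p,d,K,W=load('t14')
for a in [(478,395),(484,415),(497,424),(510,400),(480,375)]:
  u,v=f([a])[0]; P=pts('t14',[(u,v)])[0]; print(a,(B@(P-foot)*1000).round(1))
import cv2
a=load('t0' if 0 else 'top0')[0].astype(int);b=p.astype(int)
x=np.abs(a-b).sum(2)[105:250,163:310]>90; x=x.astype(np.uint8); print([ (s[:5]+[163,105,0,0,0]).tolist() for s in cv2.connectedComponentsWithStats(x)[2][1:] if s[4]>8])
"
```

```text
ours back, eye [array([-62.3,   9.9,  17. ])] [array([-0.2,  0.7, 10. ])]
neigh back [array([58.2, 53.8, 17. ]), array([ 58.8, 117.3,  17. ]), array([ 57.5, -75.1,  17. ])]
tip ours [array([22.1,  1.2, 17. ])] flare [array([19.5, 19.3, 17. ])]
ends now [array([-192.4,   18.3,   10. ]), array([-189.6,  -16.3,   10. ])]
(478, 395) [-51.6  22.   -1.2]
(484, 415) [-57.7  16.3  12.4]
(497, 424) [-61.7  10.1  11.1]
(510, 400) [-48.7   4.1  14.8]
(480, 375) [-41.7  21.5  -0.5]
[[252, 150, 19, 22, 102], [252, 163, 5, 10, 14], [258, 172, 2, 10, 11], [247, 174, 5, 10, 24], [164, 173, 146, 77, 2539], [254, 176, 3, 7, 11], [304, 188, 6, 14, 23], [301, 211, 9, 7, 46], [300, 219, 10, 8, 47]]
```

>>> carry_out:
  increments:
    - [0.02,0.305,0.01,0,0.15]
    - [0.02,0.305,0.01,0,0.15]
    - [0.02,0.305,0.01,0,0.15]
    - [0.02,0.305,0.01,0,1]
    - [0.02,0.305,0.01,0,1]
    - [0.02,0.305,0.01,0,1]
    - [0.02,0.305,0.01,0,1]
    - [0.02,0.305,0.01,0,1]
    - [0.02,0.305,0.01,0,1]
    - [0.02,0.305,0.01,0,1]

```text
time_s: 24.0
tool_pos: [0.564, 0.0791, 0.4202]
tool_rot: [180.0, 0.0, 82.4]
force: [0.6, -0.4, -0.3]
grip_width: 0.0008
```

```bash
python3 -c "
from h import *
o=env.get_obs();print(o['tool_pos'],o['time_s']);save('w15','wrist')
crop('w15',250,110,400,230,5,'w15c')
"
```

```text
[0.56404843 0.07909486 0.42017905] 24.0
```

View pics/w15c.png

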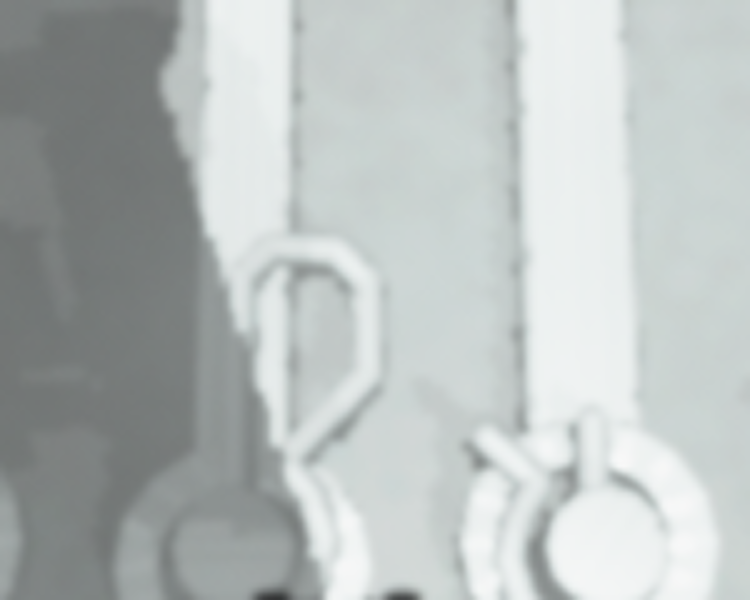

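```bash
python3 -c "
from h import *
f=lambda L:[(250+u/5,110+v/5) for u,v in L]
for h in (.013,.015,.017): print(h,'back outer',onb('w15',f([(315,235)]),h)[0],'sides',onb('w15',f([(382,320),(235,320)]),h),'junction',onb('w15',f([(290,455)]),h)[0])
print('pins',onb('w15',f([(238,545),(607,545)]),.031),'wide spanner tip',onb('w15',f([(592,403)]),.017))
for q in [(305,248),(330,250),(370,310),(370,360),(250,300)]:
  P=pts('w15',f([q]))[0]; print(q,(B@(P-foot)*1000).round(1))
"
```

```text
0.013 back outer [-61.4  13.2  13. ] sides [array([-44.6,  25.8,  13. ]), array([-44.6,  -1.8,  13. ])] junction [-18.8   8.7  13. ]
0.015 back outer [-60.6  13.2  15. ] sides [array([-44. ,  25.7,  15. ]), array([-44. ,  -1.6,  15. ])] junction [-18.3   8.7  15. ]
0.017 back outer [-59.9  13.3  17. ] sides [array([-43.4,  25.7,  17. ]), array([-43.4,  -1.5,  17. ])] junction [-17.9   8.8  17. ]
pins [array([ 0.6,  0.4, 31. ]), array([ 0.7, 63.1, 31. ])] wide spanner tip [array([-27.5,  63.8,  17. ])]
(305, 248) [-58.2  11.3  14.5]
(330, 250) [-57.7  16.   14.7]
(370, 310) [-47.   23.6  11.7]
(370, 360) [-36.6  23.5  13.8]
(250, 300) [-47.8   1.2  15.5]
```

```bash
python3 -c "
from h import *
print(env.get_obs()['force'],env.sign_off())"
```

```text
the job is handed in; nothing more can be done
[-0.35526173  0.14638019  0.71337455] None
```

The spanner is hung on the bare pin (the fourth from the left as the top camera shows it) and the R-clip is through the cross-hole and snapped on. I handed the job in at about 24 s of the 61 s allowed; no verdict is reported.

**What I did:**
- **Spanner:** I gripped it by the handle, pressed its eye against the board to tilt it to the slope, then lowered it over the pin and let go.
- **Clip:** I tilted it the same way, against the hung spanner, and pushed it up the slope. The first push stopped at about 4.5 N. I backed off, raised it slightly, and the second push went in. The force along the slope rose to about 12 N and then fell to zero as it snapped over, and I let go.

**Last checks, from camera measurements good to about 1–2 mm:**
- **Spanner:** the eye centre is within about 1 mm of the pin's axis. It lies flat, jaw straight down the slope.
- **Clip:** the loop end rests on the spanner's handle and the tip shows beyond the pin. It sits about 3–4 mm short of its nominal place, which is within the 8 mm limit. I left it there because the clip's own slack is about 3 mm.
- **Disagreement on the clip:** a first estimate from the top camera gave 4–5 mm short. The closer wrist picture gave 3–4 mm, which I trust more.
- **Other tools:** they looked unmoved in the before and after pictures.
- **Gripper:** it was closed and well clear, touching nothing.

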